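Load and lock a burn-in cradle

TASK

Load the burn-in cradle: lower every black electronics module on the bench into a bay of its own until it sits fully down, without dropping or tipping it, then lay the retaining bar flat across the two end posts with its slots over the eyes. Lock it by pressing one snap hook onto the outer leg of each eye until the leg has passed the gate and the gate has sprung shut. Only then turn the supply's red main switch clockwise, fully on; leave the emergency-stop box, mouse and screwdriver where they are.

Things in the scene. Friction and masses are not known exactly. Their poses are not given: they have to be found in the camera images.
- cradle: Fixed cradle, base plate 156x290x10 mm; origin centre of underside, x away from robot, y left along the row of bays. Three bays 138 (x) x 41 mm (y) clear at x=0, y=+56, 0, -56 mm, floor 10 mm above origin, rails to 45 mm and end stops to 34 mm above origin. End posts 40x46 mm, top 82 mm above origin, at x=+44, y=+-111 mm, each with a steel eye.
- left_eye_outer (a point): Point on the outer upright leg of the left (+y) eye, cradle axes. An eye is a rigid 7 mm rod staple standing on the post: two legs 30 mm apart along cradle y, joined by a level crown 34 to 41 mm above the post's top. The point is 21 mm above the post's top: half-way up the 26 mm left clear between a laid bar and the crown.
- left_eye_inner (a point): The same on the inner leg of the left eye, 30 mm nearer the cradle's middle.
- right_eye_outer (a point): The same on the outer leg of the right (-y) eye.
- right_eye_inner (a point): The same on the inner leg of the right eye.
- module1_grip (a point): Centre of the top rod of the red bow of a black finned electronics module (130 x, 34 y, 70 mm z without bow, 0.36 to 0.6 kg). Rod 44 mm long (x), 12 mm thick (y), 10 mm high; its centre is 101 mm above the module's underside and 31 mm above its top. Half a turn makes no difference. May be absent.
- module2_grip (a point): Centre of the top rod of the red bow of a black finned electronics module (130 x, 34 y, 70 mm z without bow, 0.36 to 0.6 kg). Rod 44 mm long (x), 12 mm thick (y), 10 mm high; its centre is 101 mm above the module's underside and 31 mm above its top. Half a turn makes no difference. May be absent.
- module3_grip (a point): Centre of the top rod of the red bow of a black finned electronics module (130 x, 34 y, 70 mm z without bow, 0.36 to 0.6 kg). Rod 44 mm long (x), 12 mm thick (y), 10 mm high; its centre is 101 mm above the module's underside and 31 mm above its top. Half a turn makes no difference. May be absent.
- module1: module1: origin at the centre of its underside, axes as its grip point. May be absent.
- module2: module2: origin at the centre of its underside, axes as its grip point. May be absent.
- module3: module3: origin at the centre of its underside, axes as its grip point. May be absent.
- bar_grip (a point): Centre of the rod of the red bow on the middle of the retaining bar (aluminium, 34 x, 284 y, 8 mm z, 0.3 kg), 39 mm above its underside. The bow stands across the bar: rod 32 mm long (x), 12 mm thick (y), 10 mm high. Slots 15 (x) by 45 mm (y), centred 111 mm either side of the middle, drop over the eyes. Half a turn makes no difference.
- bar: Retaining bar: origin at the centre of its underside, axes as its grip point. Laid on the posts it clears seated modules by 2 mm.
- hook_a_mid (a point): Centre of snap hook a: blue flat spring carabiner, steel gate, lying flat, 114x58x14 mm, 0.13 kg. x along it to the nose, y across, z up. Gate on the +y side, solid spine on -y. Ends x=-60 and +54 mm, sides y=+-29 mm; clear inside x=-50 to +44, y=-19 to +21 mm. From x=-60 to -6 mm both sides are rigid: hold it there, flat, across the 58 mm, about x=-32 mm.
- hook_b_mid (a point): Centre of snap hook b: the same hook lying on its other face, so the gate is on its -y side and the spine on +y; else as hook a (x along it to the nose, z up). With its nose towards the cradle's middle and gate away from the robot, hook a suits the left eye and hook b the right eye.
- hook_a: Snap hook a: origin under its centre (7 mm lower), same axes. An eye's leg pushed straight in across the gate at x=31 to 39 mm passes the gate's end when its centre is 27 to 36 mm inside the gate's line (spine reached at 40 mm; corners bevelled 11 mm), and the gate then springs shut.
- hook_b: Snap hook b: origin under its centre, same axes as its centre point.
- gate_a (a joint): Gate of hook a, rad: 0 shut, grows as pressed inwards, stop at 1.15; sprung (2 N to start at the tip, about 4 N wide open). 8 mm round rod on the line y=+25 mm, pivot x=-2 mm, end x=+43 mm, 1 mm short of the nose bar (x=44 to 54 mm).
- gate_b (a joint): Gate of hook b, likewise, on the line y=-25 mm.
- switch (a joint): Red rotary main switch on the bench supply, rad: 0 off, turns clockwise seen from above to a stop at 1.57, fully on; stays where left (0.04 N m).
- switch_grip (a point): On the switch's axis, 37 mm above the top of the fixed light grey supply (190x120x68 mm). Red grip bar 49 mm long along this frame's x (turns with it), 14 mm thick, from 25 mm below to 7 mm above this point.
- estop: Bystander: yellow emergency-stop box, 70 mm square, 82 mm high, loose; origin under its centre.
- mouse: Bystander: black computer mouse 105x60x30 mm; origin under its centre.
- driver: Bystander: blue screwdriver 150 mm long along x, 26 mm thick; origin under its middle.
Mind the look-alikes: they are no part of the job. What is shaped like the hook_a but green is not meant.

How it is judged (in metres and radians):
On the way, in this order (a step that is already met when the one before it is completed fails the run):
1. every module present stands fully down in a bay (x of module1_grip in the frame of cradle between -0.008 and 0.008 m and z of module1_grip in the frame of cradle between 0.107 and 0.115 m and angle between each of module1_grip, module2_grip, module3_grip's own z axis and vertical below 0.08 rad and angle between the x axis of each of module1_grip, module2_grip, module3_grip and the x axis of cradle, either way round below 0.12 rad and (y of module1_grip in the frame of cradle between 0.048 and 0.064 m or y of module1_grip in the frame of cradle between -0.008 and 0.008 m or y of module1_grip in the frame of cradle between -0.064 and -0.048 m) and x of module2_grip in the frame of cradle between -0.008 and 0.008 m and z of module2_grip in the frame of cradle between 0.107 and 0.115 m and (y of module2_grip in the frame of cradle between 0.048 and 0.064 m or y of module2_grip in the frame of cradle between -0.008 and 0.008 m or y of module2_grip in the frame of cradle between -0.064 and -0.048 m) and x of module3_grip in the frame of cradle between -0.008 and 0.008 m and z of module3_grip in the frame of cradle between 0.107 and 0.115 m and (y of module3_grip in the frame of cradle between 0.048 and 0.064 m or y of module3_grip in the frame of cradle between -0.008 and 0.008 m or y of module3_grip in the frame of cradle between -0.064 and -0.048 m)), for 0.2 s.
2. the retaining bar lies flat on both posts, its slots over the eyes (x of bar_grip in the frame of cradle between 0.036 and 0.052 m and y of bar_grip in the frame of cradle between -0.008 and 0.008 m and z of bar_grip in the frame of cradle between 0.117 and 0.125 m and angle between bar_grip's own z axis and vertical below 0.05 rad and angle between the y axis of bar_grip and the y axis of cradle, either way round below 0.1 rad), for 0.2 s.
3. a snap hook is clipped round the outer leg of each eye, its gate shut (((value of joint gate_a below 0.12 rad and x of left_eye_outer in the frame of hook_a_mid between -0.052 and 0.046 m and y of left_eye_outer in the frame of hook_a_mid between -0.021 and 0.023 m and z of left_eye_outer in the frame of hook_a_mid between -0.018 and 0.018 m and (x of left_eye_inner in the frame of hook_a_mid below -0.05 m or y of left_eye_inner in the frame of hook_a_mid below -0.021 m or x of left_eye_inner in the frame of hook_a_mid above 0.044 m or y of left_eye_inner in the frame of hook_a_mid above 0.021 m)) or (value of joint gate_b below 0.12 rad and x of left_eye_outer in the frame of hook_b_mid between -0.052 and 0.046 m and y of left_eye_outer in the frame of hook_b_mid between -0.023 and 0.021 m and z of left_eye_outer in the frame of hook_b_mid between -0.018 and 0.018 m and (x of left_eye_inner in the frame of hook_b_mid below -0.05 m or y of left_eye_inner in the frame of hook_b_mid below -0.021 m or x of left_eye_inner in the frame of hook_b_mid above 0.044 m or y of left_eye_inner in the frame of hook_b_mid above 0.021 m))) and ((value of joint gate_a below 0.12 rad and x of right_eye_outer in the frame of hook_a_mid between -0.052 and 0.046 m and y of right_eye_outer in the frame of hook_a_mid between -0.021 and 0.023 m and z of right_eye_outer in the frame of hook_a_mid between -0.018 and 0.018 m and (x of right_eye_inner in the frame of hook_a_mid below -0.05 m or y of right_eye_inner in the frame of hook_a_mid below -0.021 m or x of right_eye_inner in the frame of hook_a_mid above 0.044 m or y of right_eye_inner in the frame of hook_a_mid above 0.021 m)) or (value of joint gate_b below 0.12 rad and x of right_eye_outer in the frame of hook_b_mid between -0.052 and 0.046 m and y of right_eye_outer in the frame of hook_b_mid between -0.023 and 0.021 m and z of right_eye_outer in the frame of hook_b_mid between -0.018 and 0.018 m and (x of right_eye_inner in the frame of hook_b_mid below -0.05 m or y of right_eye_inner in the frame of hook_b_mid below -0.021 m or x of right_eye_inner in the frame of hook_b_mid above 0.044 m or y of right_eye_inner in the frame of hook_b_mid above 0.021 m)))), for 0.2 s.
4. the main switch is turned on (value of joint switch above 1.3 rad), for 0.2 s.
At the end, for the whole second after the job is handed in: Every module present is down on a bay floor (8 mm sideways, 4 mm in height, upright), the bar flat on both posts (8 mm, 4 mm in height), each eye's outer leg (not its inner one) inside a snap hook whose gate is shut (under 0.12 rad), the switch past 1.3 rad, all at rest (all of step 1 and all of step 2 and all of step 3 and value of joint switch above 1.3 rad and linear speed of each of bar, hook_a, hook_b, module1, module2, module3 below 0.02 m/s); the robot touches nothing.
It fails at once if the emergency-stop box, mouse or screwdriver is moved more than 30 mm (distance of any of estop, mouse, driver from where it was at the start of the episode above 0.03 m).
It fails at once if a module is dropped (falls free from more than about 3 cm) ((linear speed of module1 above 0.8 m/s and contact force between the fingers and module1 below 0.1 N) or (linear speed of module2 above 0.8 m/s and contact force between the fingers and module2 below 0.1 N) or (linear speed of module3 above 0.8 m/s and contact force between the fingers and module3 below 0.1 N)).
It fails at once if a module is tipped over (45 degrees) (angle between any of module1_grip, module2_grip, module3_grip's own z axis and vertical above 0.8 rad).
Of module1, module2, module3 only 2 to 3 are there at a start; the rules pass over those that are not, and their reading is None.
At some moment in a run one of hook_a, hook_b, bar may be knocked a few centimetres aside while the robot is not near it.
It also fails if it takes over 210 s, if anything falls off the work surface, if the arm or the gripper's body presses on something with over 40 N, if the wrist force passes 120 N, or if a joint passes its speed limit or range.

ROBOT

A 7-joint arm with a two-finger parallel gripper is mounted at the origin on the work surface. World frame = base frame: x ahead of the robot, y to its left, z up, the work surface at z = 0. Lengths are in m, angles in degrees, forces in N, time in s.
With the tool pointing down it reaches from about 0.425 to 0.875 m from the base axis. Payload 8.4 kg.
Tool frame: the origin (TCP) lies at the very end of the fingers, on their centre line; the grasp point (between the pads) lies r.grasp_offset behind it (r.grasp_offset is the distance from the TCP to the grasp point, in m); y points along the fingers, z is the direction in which the jaws open and shut, and the axes are right-handed (so a half turn about y gives the same grasp; the last joint's range is limited). The gripper opens to 87 mm and grips with 3 to 60 N. Pads are 19 mm wide; open, the fingers measure 117 mm over their backs; the gripper's body (75 mm by 190 mm) begins 51 mm behind the grasp point.
Start: joints at [71.035, 19.091, 2.286, 83.961, -0.768, 76.965, -3.352], TCP at [0.149, -0.633, 0.223] pointing down, gripper open.
Joint ranges: [-147.57, 147.57], [-21.85, 119.76], [-74.77, 79.35], [14.55, 137.4], [-85.83, 265.84], [4.83, 119.75], [-152.11, 152.11]. Speed limits (degrees/s): [127.2, 127.2, 159.86, 159.86, 180, 180, 180].

INTERFACE

Orientations are given as a 3x3 rotation matrix whose columns are the frame's x, y, z axes.
In Python, from workcell import r gives the robot as it stands.
- The arm moves only by the tool step_arm, never from a script. Its argument "steps" is one flat list of numbers, 7 for each row, row after row: the turn, a rotation vector about the tool's x, y, z in rad, then the shift along the tool's x, y, z in mm, then the closure in counts, from 0 (fully open) to 255 (shut). A call has 1 to 10 rows; each row is the pose to reach, as a shift and turn from the pose commanded when the call began, along the tool's axes at that moment; what a row does not reach only later rows make up. A row lasts 1/12 s, in which the tool goes at most 41.7 mm and 7.16 degrees, less where a joint would pass 70% of its speed; a pose out of reach is approached as far as the arm can. A call with a gripper value outside its range is refused whole. The fingers move at their own pace and stop on an object; "squeeze" is the grip in N (left out, the last holds). Time passes only in rows, so rows that repeat a pose let the fingers close. It gives the time, the measured TCP pose, the force and the opening at its end, in the units of the state.
- r.sense(): the state, without advancing time (a new reading comes with each control period).
- r.capture(name): name is "scene" or "top"; returns a dict with "pixels" (384x512x3 uint8, red, green, blue), "depth" (384x512 float32, m along the optical axis (not along the pixel's ray), 0 where there is no reading), "mtx" (3x3 intrinsics, pixels), "camera_from_world" (4x4, takes a point from world to camera coordinates). Camera axes: x right, y up, looking along -z (the intrinsics and any distortion apply to the point x, -y, -z); pixel columns grow to the right and rows downward; lengths in m; the calibration is good to about 2 mm. A picture is of the moment at which its call begins.
- r.sign_off(): hands the job in, once; it reports no verdict.
The state is a dict: "time": time; "q": joint angles; "dq": joint speeds; "joint_torque": joint torques, N m; "tool_pos": TCP position; "ee_rot": TCP orientation; "force": force on the tool from outside, world axes, zero at the start; "torque": the same for the moment, N m; "finger_gap": finger opening in m.
Only numpy, scipy, OpenCV 4.12 (cv2) and the standard library are available. Lean on these libraries where they do the work, as an engineer would, in place of code of your own. Each camera call takes 0.05 s, during which the arm holds its last target. There are 200 camera calls.

## Working session

There is one attempt and no reset: what is moved stays moved. The work goes in short steps, Python scripts to look and compute and a tool call to move; the robot and the scene stay as the last step left them, time stands still between calls to the robot, and variables do not carry over. Pictures are saved under pics/ and viewed, about 12 in all and at most 16, crops included, and the job is handed in when it is done.

Besides the shell and the picture viewer there is one more tool, called after ">>>" as a command line: name --argument value ..., lists and objects as JSON in quotes. step_arm: Moves the arm, as the interface text tells. Its arguments: {"type":"object","properties":{"steps":{"type":"array","items":{"type":"number"}},"squeeze":{"type":"number"}},"required":["steps"]}

```bash
ls; mkdir -p pics; cat > h.py <<'E'
import numpy as np, cv2
from workcell import r
def cap(n):
    c=r.capture(n); c={k:np.array(v) for k,v in c.items()}; return c
def cloud(c):
    # world xyz per pixel
    d=c['depth']; K=c['mtx']; h,w=d.shape
    u,v=np.meshgrid(np.arange(w),np.arange(h))
    x=(u-K[0,2])/K[0,0]*d; y=(v-K[1,2])/K[1,1]*d
    P=np.stack([x,-y,-d,np.ones_like(d)],-1)
    W=P@np.linalg.inv(c['camera_from_world']).T
    W=W[...,:3]; W[d<=0]=np.nan; return W
def ray(c,u,v,z):
    K=c['mtx']; T=np.linalg.inv(c['camera_from_world'])
    dd=T[:3,:3]@np.array([(u-K[0,2])/K[0,0],-(v-K[1,2])/K[1,1],-1]); o=T[:3,3]
    return o+dd*(z-o[2])/dd[2]
def proj(c,p):
    q=c['camera_from_world']@np.append(p,1); K=c['mtx']
    return K[0,0]*q[0]/-q[2]+K[0,2], K[1,1]*-q[1]/-q[2]+K[1,2]
def save(n,img,s=1): cv2.imwrite('pics/'+n,cv2.resize(img[...,::-1],None,fx=s,fy=s,interpolation=cv2.INTER_CUBIC))
E
python3 - <<'E'
from h import *
for n in('scene','top'):
    c=cap(n); save(n+'0.png',c['pixels'],1.55); T=np.linalg.inv(c['camera_from_world']); print(n,T.round(3),c['mtx'].round(1),(c['depth']>0).mean())
    np.savez('/tmp/'+n+'0.npz',**c)
s=r.sense(); print({k:np.round(v,4) for k,v in s.items()}, r.grasp_offset)
E
```

```text
pics
scene [[-0.287 -0.735  0.614  1.424]
 [ 0.958 -0.229  0.173  0.171]
 [ 0.014  0.638  0.77   1.212]
 [ 0.     0.     0.     1.   ]] [[452.8   0.  251.7]
 [  0.  452.8 185.1]
 [  0.    0.    1. ]] 0.9960683186848959
top [[-0.006  0.989 -0.147  0.385]
 [-1.    -0.007 -0.002 -0.104]
 [-0.003  0.147  0.989  1.191]
 [ 0.     0.     0.     1.   ]] [[373.5   0.  253. ]
 [  0.  373.5 183.7]
 [  0.    0.    1. ]] 0.9959869384765625
{'time': np.float64(0.1), 'q': array([71.0356, 19.1276,  2.285 , 84.0066, -0.7675, 76.9636, -3.3526]), 'dq': array([-0.0125,  0.0105, -0.0419, -0.0818, -0.0574,  0.0819,  0.0295]), 'joint_torque': array([ 2.80000e-03, -6.57815e+01,  1.33890e+00, -4.04710e+01,
       -5.99000e-02,  4.10000e-02,  1.00000e-04]), 'tool_pos': array([ 0.1492, -0.6322,  0.2217]), 'ee_rot': array([[-9.733e-01, -4.000e-04,  2.297e-01],
       [-2.297e-01,  1.400e-03, -9.733e-01],
       [ 1.000e-04, -1.000e+00, -1.400e-03]]), 'force': array([-0.7351,  0.2063, -0.5297]), 'torque': array([0.0093, 0.0074, 0.0264]), 'finger_gap': np.float64(0.0869)} 0.0187
```

View pics/scene0.png

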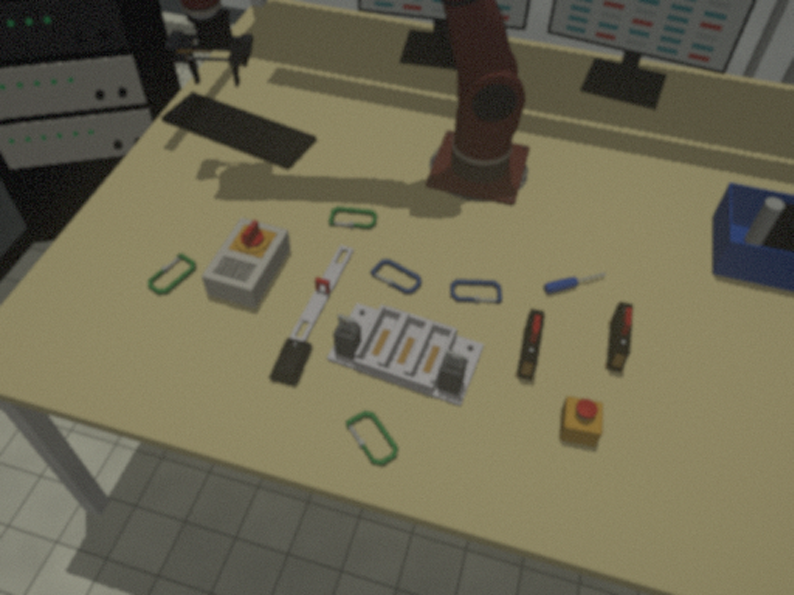

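View pics/top0.png

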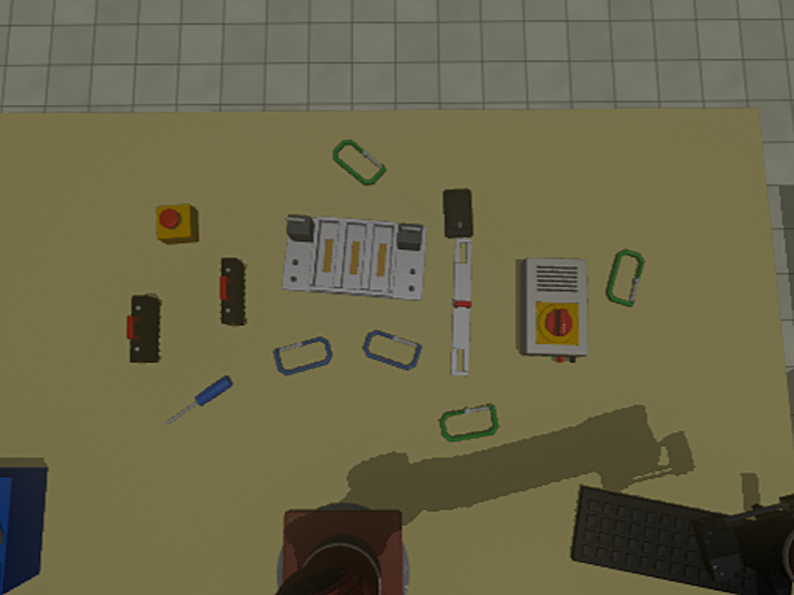

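The two views agree. In the top view (1.55x pixels):
- Modules: black, with red bows, at (145,328) and (232,291). Only two are present.
- Cradle: (355,258).
- Bar: (461,305).
- Blue hooks: (303,355) and (392,349).
- Green hooks: look-alikes at (359,162), (625,278) and (469,422).
- Supply: (555,307), with its switch at (560,322).
- Bystanders: e-stop (177,222), mouse (458,212), driver (200,400).

Next I measure them.

```bash
cat >> h.py <<'E'
def masks(c):
    p=c['pixels'].astype(np.uint8); hsv=cv2.cvtColor(p,cv2.COLOR_RGB2HSV); H,S,V=[hsv[...,i].astype(int) for i in range(3)]
    return dict(red=((H<8)|(H>172))&(S>130)&(V>60), blue=(H>100)&(H<130)&(S>70)&(V>25), green=(H>45)&(H<85)&(S>80), white=(S<45)&(V>90), black=(V<60),orange=(H>8)&(H<26)&(S>120))
def rects(m,W,zlo,zhi,amin=15):
    m=(m&(W[...,2]>zlo)&(W[...,2]<zhi)).astype(np.uint8); n,L,st,ce=cv2.connectedComponentsWithStats(m); out=[]
    for i in range(1,n):
        if st[i,4]<amin: continue
        P=W[L==i]; 
        if np.hypot(P[:,0],P[:,1]).min()>1.1 or P[:,0].mean()<0.22: continue
        (cx,cy),(a,b),t=cv2.minAreaRect((P[:,:2]*1000).astype(np.float32))
        if a<b: a,b,t=b,a,t+90
        out.append((round(cx,1),round(cy,1),round(a,1),round(b,1),round((t+90)%180-90,1),np.round(np.percentile(P[:,2],[10,50,95])*1000,1).tolist(),st[i,4],(ce[i]*1).round(0).tolist()))
    return out
E
python3 - <<'E'
from h import *
for n in('top','scene'):
    c=dict(np.load(f'/tmp/{n}0.npz')); W=cloud(c); M=masks(c)
    for k,lo,hi in(('red',.005,.2),('blue',.003,.03),('white',.003,.02),('black',.05,.12),('orange',.003,.1),('white',.06,.08)):
        print(n,k)
        for o in rects(M[k],W,lo,hi): print('  ',o)
    z=W[...,2]; print('table',np.nanpercentile(z[(W[...,0]>.3)&(W[...,0]<.4)&(abs(W[...,1])<.1)],[5,50,95]))
E
```

```text
top red
   (688.4, 340.5, 35.9, 34.9, 16.1, [76.2, 78.5, 81.9], np.int32(112), [109.0, 141.0])
   (545.5, 220.9, 42.3, 10.5, 1.6, [102.0, 104.6, 108.2], np.int32(59), [144.0, 185.0])
   (518.3, -241.8, 28.1, 9.8, 88.6, [40.8, 43.2, 46.1], np.int32(37), [298.0, 196.0])
   (474.5, -419.6, 47.2, 44.8, 66.0, [79.0, 82.8, 112.9], np.int32(166), [360.0, 208.0])
   (470.3, 392.5, 41.3, 11.8, 2.0, [101.8, 103.5, 107.4], np.int32(57), [84.0, 211.0])
top blue
   (428.5, -97.4, 110.6, 54.5, 71.4, [8.8, 12.2, 15.7], np.int32(153), [251.0, 227.0])
   (417.5, 80.0, 110.0, 53.8, -74.4, [8.9, 11.9, 16.7], np.int32(150), [197.0, 231.0])
   (348.9, 257.0, 74.8, 22.0, -55.5, [17.8, 21.4, 26.4], np.int32(179), [137.0, 252.0])
top white
   (836.0, -59.4, 48.1, 8.5, 54.3, [5.7, 9.8, 17.8], np.int32(25), [239.0, 101.0])
   (627.2, 33.8, 134.8, 38.0, -4.9, [5.7, 8.8, 13.7], np.int32(378), [211.0, 164.0])
   (622.4, -22.8, 136.1, 39.1, -5.0, [5.7, 8.7, 13.0], np.int32(398), [228.0, 165.0])
   (618.1, -79.6, 134.3, 40.2, -5.0, [6.0, 8.8, 12.5], np.int32(385), [246.0, 167.0])
   (610.0, -138.8, 156.4, 61.5, -7
[... 4712 characters left out ...]
, np.int32(67), [224.0, 221.0])
   (692.8, 88.6, 40.4, 10.1, -83.4, [53.5, 65.3, 78.1], np.int32(63), [290.0, 244.0])
scene orange
   (474.6, -418.9, 79.6, 78.5, 87.7, [67.7, 73.3, 82.4], np.int32(216), [163.0, 157.0])
   (614.3, -75.4, 46.4, 4.3, -6.8, [8.3, 10.8, 13.3], np.int32(17), [245.0, 221.0])
   (617.1, -21.0, 58.1, 3.7, -2.9, [7.2, 9.7, 13.9], np.int32(17), [261.0, 226.0])
   (623.5, 35.5, 50.6, 3.8, -4.6, [6.7, 10.6, 14.9], np.int32(18), [278.0, 232.0])
   (691.1, 344.1, 72.7, 69.9, 3.9, [25.4, 52.7, 60.0], np.int32(557), [375.0, 273.0])
scene white
   (511.3, -418.4, 194.3, 121.7, -1.2, [63.8, 67.4, 71.9], np.int32(969), [155.0, 169.0])
table [-0.00509785 -0.00031055  0.00512835]
```

```bash
cat >> h.py <<'E'
def plan(x,y,z,yaw,c=None):
    """target TCP (mm) and jaw-direction world yaw (deg, mod 180) -> turn about tool y, shift in tool axes (mm)"""
    s=r.sense(); R=np.array(s['ee_rot']); p=np.array(s['tool_pos'])*1000
    cur=np.degrees(np.arctan2(R[1,2],R[0,2])); d=(yaw-cur+90)%180-90
    # full correction incl. tilt
    a=np.radians(cur+d); zt=np.array([np.cos(a),np.sin(a),0]); yt=np.array([0,0,-1.]); xt=np.cross(yt,zt)
    rv=cv2.Rodrigues(R.T@np.c_[xt,yt,zt])[0].ravel()
    print('at',p.round(1),'yaw',cur.round(1),'gap',np.round(s['finger_gap']*1000,1),'F',np.round(s['force'],1),'t',round(float(s['time']),2),'q7',np.round(s['q'][6],0),'| turn',rv.round(3),'shift',(R.T@(np.array([x,y,z])-p)).round(1))
E
python3 - <<'E'
from h import *
c=dict(np.load('/tmp/top0.npz')); W=cloud(c); M=masks(c)
x,y,z=W[...,0],W[...,1],W[...,2]
m=(x>.5)&(x<.75)&(y>-.2)&(y<.15)&(z>.004)&(abs(z-.009)<.01)&M['white']
k=cv2.connectedComponentsWithStats(cv2.dilate(m.astype(np.uint8),np.ones((3,3))))
P=W[m][:,:2]*1000; rc=cv2.minAreaRect(P.astype(np.float32)); print(rc)
# lateral edges: fit in cradle yaw frame
for yaw in(-4.2,-4.7,-5.2):
    a=np.radians(yaw); R=np.array([[np.cos(a),-np.sin(a)],[np.sin(a),np.cos(a)]]); q=P@R; print(yaw,np.percentile(q,[.3,99.7],axis=0).round(1).tolist(), (np.array([q.min(0)+q.max(0)])/2@R.T).round(1))
for lo,hi in((.05,.2),(-.2,-.05)):
    mm=(x>.6)&(x<.72)&(y>lo-.0)&(y<hi)&(z>.1)&(z<.14)&~M['red']; Q=W[mm]*1000; print('eye',len(Q),np.median(Q,0).round(1) if len(Q) else '', Q.min(0).round(1),Q.max(0).round(1))
    mm=(x>.6)&(x<.72)&(y>lo)&(y<hi)&(z>.074)&(z<.09); Q=W[mm]*1000; print('post',len(Q),cv2.minAreaRect(Q[:,:2].astype(np.float32)))
plan(500,-350,300,-88)
E
```

```text
((619.540283203125, -23.422348022460938), (288.742919921875, 154.5505828857422), 85.17802429199219)
-4.2 [[542.4, -121.8], [690.7, 165.7]] [[619.  -23.7]]
-4.7 [[543.0, -116.3], [690.9, 170.8]] [[619.3 -23.5]]
-5.2 [[542.7, -111.0], [690.7, 176.0]] [[620.1 -23.4]]
eye 38 [672.8  80.7 120.2] [668.9  65.1 101.2] [677.   99.8 124.6]
post 158 ((673.8629150390625, 82.21752166748047), (47.13717269897461, 40.261260986328125), 84.04259490966797)
eye 35 [ 653.8 -140.5  120.4] [ 649.9 -155.7  104.8] [ 657.  -120.   128.1]
post 156 ((653.8959350585938, -137.6472930908203), (45.80447769165039, 40.40959548950195), 87.88162231445312)
at [ 149.2 -632.2  221.7] yaw -76.7 gap 86.9 F [-0.7  0.2 -0.5] t 0.1 q7 -3.0 | turn [0.001 0.197 0.   ] shift [-406.2  -78.  -194.2]
```

>>> step_arm --steps '[0,0,0,0,-80,0,0]'

```text
time: 0.18
tool_pos: [0.1483, -0.6288, 0.2555]
ee_rot: [[-0.973, -0.004, 0.23], [-0.23, 0.014, -0.973], [0.001, -1.0, -0.015]]
force: [-0.7, -0.4, -1.1]
finger_gap: 0.0871
```

>>> step_arm --steps '[0,0.197,0,-406,0,-194,0,0,0.197,0,-406,0,-194,0,0,0.197,0,-406,0,-194,0,0,0.197,0,-406,0,-194,0,0,0.197,0,-406,0,-194,0,0,0.197,0,-406,0,-194,0,0,0.197,0,-406,0,-194,0,0,0.197,0,-406,0,-194,0,0,0.197,0,-406,0,-194,0,0,0.197,0,-406,0,-194,0]'

```text
time: 1.02
tool_pos: [0.4743, -0.3704, 0.2641]
ee_rot: [[-0.999, -0.0, 0.035], [-0.035, 0.0, -0.999], [0.0, -1.0, -0.0]]
force: [0.2, -1.9, 1.2]
finger_gap: 0.0871
```

```bash
python3 -c "
from h import *
plan(545.5,220.9,220,-88)"
```

```text
at [ 474.3 -370.4  264.1] yaw -88.0 gap 87.1 F [ 0.2 -1.9  1.2] t 1.02 q7 -56.0 | turn [ 0. -0.  0.] shift [ -91.7   44.1 -588.4]
```

>>> step_arm --steps '[0,0,0,-92,0,-380,0,0,0,0,-92,0,-380,0,0,0,0,-92,0,-380,0,0,0,0,-92,0,-380,0,0,0,0,-92,0,-380,0,0,0,0,-92,0,-380,0,0,0,0,-92,0,-380,0,0,0,0,-92,0,-380,0,0,0,0,-92,0,-380,0,0,0,0,-92,0,-380,0]'

```text
time: 1.85
tool_pos: [0.5518, 0.0181, 0.2642]
ee_rot: [[-0.999, 0.0, 0.042], [-0.042, 0.002, -0.999], [-0.0, -1.0, -0.002]]
force: [0.1, 1.0, -0.4]
finger_gap: 0.0867
```

>>> step_arm --steps '[0,0,0,0,40,-208,0,0,0,0,0,40,-208,0,0,0,0,0,40,-208,0,0,0,0,0,40,-208,0,0,0,0,0,40,-208,0,0,0,0,0,40,-208,0,0,0,0,0,40,-208,0,0,0,0,0,40,-208,0]'

```text
time: 2.52
tool_pos: [0.5445, 0.2187, 0.2237]
ee_rot: [[-0.999, -0.001, 0.036], [-0.036, -0.001, -0.999], [0.001, -1.0, 0.001]]
force: [0.4, -0.0, 0.1]
finger_gap: 0.0871
```

```bash
python3 -c "
from h import *
plan(545.5,220.9,83,-88)
c=cap('top'); W=cloud(c)
P=W[(W[...,2]>.17)&(W[...,2]<.30)&(abs(W[...,1]-.22)<.12)&(W[...,0]>.5)]
for lo in(.17,.2,.22,.24,.26,.28):
    q=P[(P[:,2]>lo)&(P[:,2]<lo+.02)]*1000; print(lo,len(q),q.mean(0).round(1) if len(q) else '',q.min(0).round() if len(q) else '',q.max(0).round() if len(q) else '')
save('top1.png',c['pixels'][120:290,70:240],4)"
```

```text
at [544.5 218.7 223.7] yaw -88.0 gap 87.1 F [ 0.4 -0.   0.1] t 2.52 q7 -121.0 | turn [-0.001  0.001  0.001] shift [ -1.2 140.7  -2.3]
0.17 0   
0.2 0   
0.22 0   
0.24 0   
0.26 0   
0.28 5 [510.7 152.  296.9] [510. 128. 295.] [512. 166. 298.]
```

View pics/top1.png

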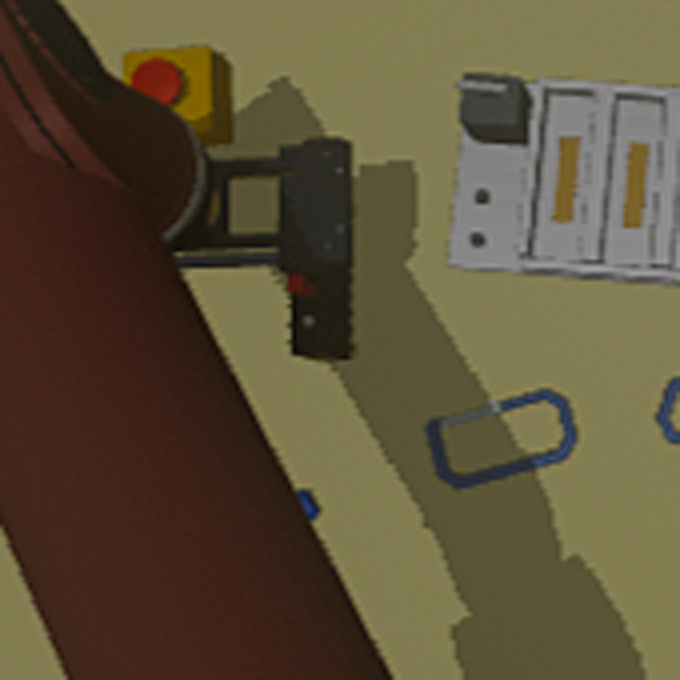

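>>> step_arm --steps '[0,0,0,-1,70,-2,0,0,0,0,-1,141,-2,0,0,0,0,-1,141,-2,0,0,0,0,-1,141,-2,0,0,0,0,-1,141,-2,0,0,0,0,-1,141,-2,0]'

```text
time: 3.07
tool_pos: [0.546, 0.2192, 0.0833]
ee_rot: [[-0.999, -0.001, 0.033], [-0.033, -0.001, -0.999], [0.001, -1.0, 0.001]]
force: [-0.5, -0.2, 1.2]
finger_gap: 0.0869
```

>>> step_arm --steps '[0,0,0,0,0,0,255,0,0,0,0,0,0,255,0,0,0,0,0,0,255,0,0,0,0,0,0,255,0,0,0,0,0,0,255,0,0,0,0,0,0,255,0,0,0,0,0,0,255,0,0,0,0,0,0,255]' --squeeze 40

```text
time: 3.73
tool_pos: [0.5456, 0.2209, 0.0833]
ee_rot: [[-0.999, -0.0, 0.035], [-0.035, 0.0, -0.999], [0.0, -1.0, -0.0]]
force: [-0.0, 1.0, -0.7]
finger_gap: 0.0419
```

```bash
python3 -c "
from h import *
plan(545,218,265,-94.9)"
```

```text
at [545.6 220.9  83.3] yaw -88.0 gap 41.9 F [-0.   1.  -0.7] t 3.73 q7 -125.0 | turn [0.   0.12 0.  ] shift [   0.7 -181.7    2.8]
```

>>> step_arm --steps '[0,0,0,0,0,0,255,0,0,0,0,0,0,255,0,0,0,0,0,0,255,0,0,0,0,0,0,255,0,0,0,0,0,0,255,0,0,0,0,0,0,255,0,0,0,0,0,0,255,0,0,0,0,0,0,255]'

```text
time: 4.4
tool_pos: [0.5456, 0.221, 0.0832]
ee_rot: [[-0.999, -0.0, 0.035], [-0.035, 0.0, -0.999], [-0.0, -1.0, -0.0]]
force: [-0.0, 0.6, -1.2]
finger_gap: 0.0116
```

>>> step_arm --steps '[0,0,0,0,-20,0,255,0,0,0,0,-60,0,255,0,0,0,0,-100,0,255,0,0.04,0,0,-140,0,255,0,0.08,0,0,-170,0,255,0,0.12,0,0,-170,0,255,0,0.12,0,0,-170,0,255]'

```text
time: 4.98
tool_pos: [0.5462, 0.221, 0.2549]
ee_rot: [[-0.996, 0.003, -0.087], [0.087, 0.001, -0.996], [-0.003, -1.0, -0.001]]
force: [0.1, -0.7, -4.9]
finger_gap: 0.0114
```

```bash
python3 -c "
from h import *
plan(614.7,-79.3,250,-94.9)"
```

```text
at [546.2 221.  254.9] yaw -95.0 gap 11.4 F [ 0.1 -0.7 -4.9] t 4.98 q7 -128.0 | turn [ 0.001 -0.002 -0.003] shift [-94.4   4.9 293.2]
```

>>> step_arm --steps '[0,0,0,-10,0,30,255,0,0,0,-94,0,293,255,0,0,0,-94,0,293,255,0,0,0,-94,0,293,255,0,0,0,-94,0,293,255,0,0,0,-94,0,293,255,0,0,0,-94,0,293,255,0,0,0,-94,0,293,255,0,0,0,-94,0,293,255,0,0,0,-94,0,293,255]'

```text
time: 5.82
tool_pos: [0.6132, -0.0816, 0.2506]
ee_rot: [[-0.996, -0.004, -0.088], [0.088, 0.0, -0.996], [0.004, -1.0, 0.0]]
force: [0.2, 1.8, -4.1]
finger_gap: 0.0113
```

>>> step_arm --steps '[0,0,0,0,0,0,255,0,0,0,0,0,0,255,0,0,0,0,0,0,255]'

```text
time: 6.07
tool_pos: [0.614, -0.0774, 0.2528]
ee_rot: [[-0.997, -0.001, -0.082], [0.082, 0.0, -0.997], [0.001, -1.0, -0.0]]
force: [0.2, 0.7, -3.4]
finger_gap: 0.0118
```

```bash
python3 -c "
from h import *
plan(614.7,-79.3,93,-94.9)
c=cap('top'); W=cloud(c); M=masks(c)
for k in('red','black'):
  for o in rects(M[k],W,.2,.4): print(k,o)
save('top2.png',c['pixels'][100:230,170:310],4)"
```

```text
at [614.  -77.4 252.8] yaw -94.7 gap 11.8 F [ 0.2  0.7 -3.4] t 6.07 q7 -97.0 | turn [0.    0.003 0.001] shift [ -1.  159.8   1.9]
black (607.4, -156.7, 73.2, 28.7, -3.9, [361.7, 364.0, 366.3], np.int32(376), [277.0, 141.0])
black (610.4, 9.0, 53.4, 14.1, 1.5, [359.8, 364.2, 367.0], np.int32(121), [204.0, 143.0])
```

View pics/top2.png

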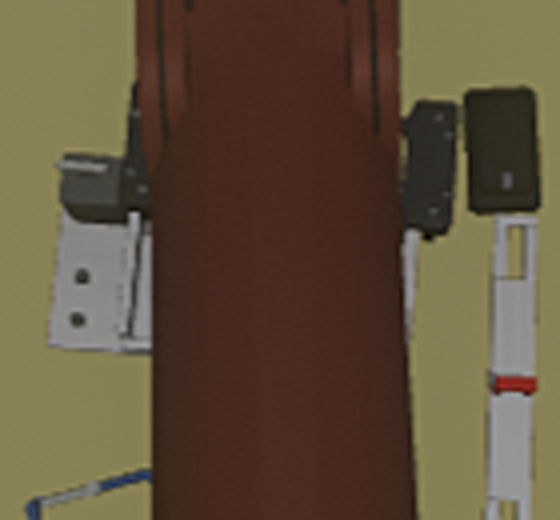

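The top view shows the arm hiding the bay. I'll lower to just above the rails and check from the scene camera.

>>> step_arm --steps '[0,0,0,-1,40,2,255,0,0,0,-1,80,2,255,0,0,0,-1,110,2,255,0,0,0,-1,116,2,255,0,0,0,-1,116,2,255,0,0,0,-1,116,2,255,0,0,0,-1,116,2,255]'

```text
time: 6.7
tool_pos: [0.6169, -0.0809, 0.1401]
ee_rot: [[-0.996, 0.004, -0.085], [0.085, -0.0, -0.996], [-0.004, -1.0, 0.0]]
force: [1.1, 0.7, -3.2]
finger_gap: 0.0115
```

```bash
python3 -c "
from h import *
plan(614.7,-79.3,93.3,-94.9)
c=cap('scene'); W=cloud(c); M=masks(c)
save('sc1.png',c['pixels'][170:270,190:330],5)
x,y,z=W[...,0],W[...,1],W[...,2]
m=M['black']&(x>.5)&(x<.75)&(y>-.13)&(y<-.03)&(z>.1)&(z<.14)
P=W[m]*1000; print(len(P),cv2.minAreaRect(P[:,:2].astype(np.float32)),P.min(0),P.max(0))
"
```

```text
at [616.9 -80.9 140.1] yaw -94.9 gap 11.5 F [ 1.1  0.7 -3.2] t 6.7 q7 -98.0 | turn [-0.     0.001 -0.004] shift [ 2.5 46.8 -1.4]
236 ((620.8843994140625, -72.5302963256836), (29.9349422454834, 128.48440551757812), 80.01896667480469) [558.03526006 -97.82333172 100.33206928] [683.91104848 -59.00466663 132.91349413]
```

View pics/sc1.png

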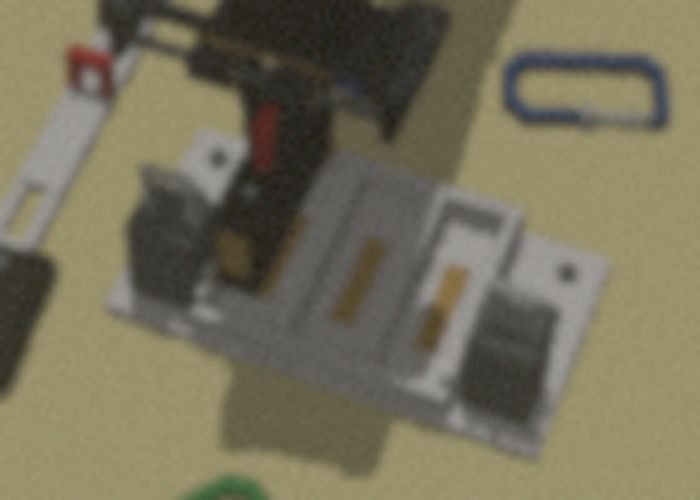

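The module hangs over the -y bay, about in line with the rails. I'll settle, then lower slowly.

>>> step_arm --steps '[0,0,0,0,0,0,255,0,0,0,0,0,0,255,0,0,0,0,0,0,255,0,0,0,0,0,0,255,0,0,0,0,0,0,255]'

```text
time: 7.17
tool_pos: [0.6152, -0.0812, 0.1374]
ee_rot: [[-0.996, 0.0, -0.085], [0.085, -0.0, -0.996], [-0.0, -1.0, 0.0]]
force: [0.2, 0.8, -4.0]
finger_gap: 0.0114
```

```bash
python3 -c "
from h import *
plan(614.7,-79.3,93.3,-94.9)"
```

```text
at [615.2 -81.2 137.4] yaw -94.9 gap 11.4 F [ 0.2  0.8 -4. ] t 7.17 q7 -98.0 | turn [-0.  0. -0.] shift [ 0.6 44.1 -1.9]
```

>>> step_arm --steps '[0,0,0,0,5,-2,255,0,0,0,0,10,-2,255,0,0,0,0,18,-2,255,0,0,0,0,26,-2,255,0,0,0,0,32,-2,255,0,0,0,0,37,-2,255,0,0,0,0,41,-2,255,0,0,0,0,44,-2,255,0,0,0,0,45,-2,255,0,0,0,0,45,-2,255]'

```text
time: 8.0
tool_pos: [0.6155, -0.0788, 0.0932]
ee_rot: [[-0.996, 0.0, -0.085], [0.085, 0.0, -0.996], [-0.0, -1.0, -0.0]]
force: [-3.4, 1.1, 4.4]
finger_gap: 0.0114
```

```bash
python3 -c "
from h import *
plan(614.7,-79.3,93.3,-94.9)"
```

```text
at [615.5 -78.8  93.2] yaw -94.9 gap 11.4 F [-3.4  1.1  4.4] t 8.0 q7 -99.0 | turn [ 0.     0.001 -0.   ] shift [ 0.7 -0.1  0.6]
```

>>> step_arm --steps '[0,0,0,0,0,0,120,0,0,0,0,0,0,120,0,0,0,0,0,0,120,0,0,0,0,0,0,120,0,0,0,0,0,0,120,0,0,0,0,-30,0,120,0,0,0,0,-70,0,120,0,0,0,0,-110,0,120,0,0,0,0,-110,0,120]'

```text
time: 8.75
tool_pos: [0.6191, -0.0791, 0.211]
ee_rot: [[-0.996, 0.012, -0.085], [0.085, -0.001, -0.996], [-0.012, -1.0, 0.0]]
force: [0.9, -0.3, 1.6]
finger_gap: 0.0457
```

```bash
python3 -c "
from h import *
plan(470.3,392.5,200,-88)
c=cap('scene'); W=cloud(c); M=masks(c)
for k,lo,hi in(('red',.09,.12),('black',.06,.09)):
  for o in rects(M[k],W,lo,hi): print(k,o)
"
```

```text
at [619.1 -79.1 211. ] yaw -94.9 gap 45.7 F [ 0.9 -0.3  1.6] t 8.75 q7 -97.0 | turn [-0.001 -0.12  -0.012] shift [ 188.6    8.6 -457.2]
red (483.0, -415.2, 41.7, 11.7, -7.9, [97.8, 109.6, 115.5], np.int32(40), [160.0, 150.0])
red (616.4, -74.5, 45.6, 7.9, -2.8, [101.0, 112.7, 117.0], np.int32(34), [246.0, 203.0])
red (472.5, 394.8, 44.1, 9.5, 0.2, [101.5, 104.1, 108.5], np.int32(38), [405.0, 204.0])
black (618.1, -73.1, 130.7, 30.3, -6.5, [69.5, 78.0, 83.5], np.int32(254), [245.0, 212.0])
black (476.6, 393.2, 124.7, 27.9, 1.8, [64.5, 68.8, 72.7], np.int32(152), [399.0, 215.0])
black (660.7, -129.9, 37.7, 32.8, 81.5, [63.8, 76.2, 84.5], np.int32(70), [224.0, 217.0])
black (693.0, 78.1, 19.6, 3.8, 74.9, [61.1, 68.6, 75.1], np.int32(15), [287.0, 242.0])
```

>>> step_arm --steps '[0,-0.05,0,100,0,-245,120,0,-0.12,0,150,0,-365,120,0,-0.12,0,150,0,-365,120,0,-0.12,0,150,0,-365,120,0,-0.12,0,150,0,-365,120,0,-0.12,0,150,0,-365,120,0,-0.12,0,150,0,-365,120,0,-0.12,0,150,0,-365,120,0,-0.12,0,150,0,-365,120,0,-0.12,0,150,0,-365,120]'

```text
time: 9.63
tool_pos: [0.4936, 0.3028, 0.2018]
ee_rot: [[-0.999, -0.001, 0.04], [-0.04, 0.002, -0.999], [0.001, -1.0, -0.002]]
force: [0.1, -0.1, 1.0]
finger_gap: 0.0458
```

>>> step_arm --steps '[0,0,0,26,10,-95,120,0,0,0,26,10,-95,120,0,0,0,26,10,-95,120,0,0,0,26,10,-95,120,0,0,0,26,10,-95,120,0,0,0,26,10,-95,120]'

```text
time: 10.13
tool_pos: [0.4681, 0.3902, 0.1915]
ee_rot: [[-0.999, -0.0, 0.034], [-0.034, -0.001, -0.999], [0.0, -1.0, 0.001]]
force: [0.5, -0.9, -0.6]
finger_gap: 0.0459
```

```bash
python3 -c "
from h import *
plan(470.3,392.5,83.3,-88)"
```

```text
at [468.1 390.2 191.5] yaw -88.1 gap 45.9 F [ 0.5 -0.9 -0.6] t 10.13 q7 -142.0 | turn [-0.001 -0.001  0.   ] shift [ -2.3 108.2  -2.3]
```

>>> step_arm --steps '[0,0,0,-2,40,-2,120,0,0,0,-2,80,-2,120,0,0,0,-2,108,-2,120,0,0,0,-2,108,-2,120,0,0,0,-2,108,-2,120,0,0,0,-2,108,-2,120]'

```text
time: 10.63
tool_pos: [0.4709, 0.3935, 0.0863]
ee_rot: [[-0.999, 0.002, 0.033], [-0.033, 0.001, -0.999], [-0.002, -1.0, -0.001]]
force: [0.1, -0.4, 1.1]
finger_gap: 0.0461
```

>>> step_arm --steps '[0,0,0,0,0,0,255,0,0,0,0,0,0,255,0,0,0,0,0,0,255,0,0,0,0,0,0,255,0,0,0,0,0,0,255,0,0,0,0,0,0,255,0,0,0,0,0,0,255,0,0,0,0,0,0,255]'

```text
time: 11.3
tool_pos: [0.4696, 0.3939, 0.0845]
ee_rot: [[-0.999, 0.0, 0.035], [-0.035, 0.001, -0.999], [-0.0, -1.0, -0.001]]
force: [-0.2, 1.2, 1.5]
finger_gap: 0.0115
```

>>> step_arm --steps '[0,0,0,0,0,0,255,0,0,0,0,-20,0,255,0,0,0,0,-60,0,255,0,0,0,0,-100,0,255,0,0,0,0,-140,0,255,0,0,0,0,-170,0,255,0,0,0,0,-170,0,255]'

```text
time: 11.88
tool_pos: [0.4709, 0.3951, 0.2605]
ee_rot: [[-0.999, 0.006, 0.035], [-0.035, 0.005, -0.999], [-0.007, -1.0, -0.005]]
force: [1.8, 2.4, -4.4]
finger_gap: 0.0111
```

```bash
python3 -c "
from h import *
plan(624.3,32.3,250,-94.9)"
```

```text
at [470.9 395.1 260.5] yaw -88.0 gap 11.1 F [ 1.8  2.4 -4.4] t 11.88 q7 -141.0 | turn [ 0.005  0.12  -0.006] shift [-140.6    9.8  367.9]
```

>>> step_arm --steps '[0,0,0,-11,0,28,255,0,0,0,-26,0,66,255,0,0.02,0,-40,0,104,255,0,0.04,0,-55,0,142,255,0,0.06,0,-70,0,180,255,0,0.08,0,-85,0,218,255,0,0.1,0,-100,0,256,255,0,0.12,0,-114,0,294,255,0,0.12,0,-128,0,330,255,0,0.12,0,-136,0,352,255]'

```text
time: 12.72
tool_pos: [0.618, 0.0399, 0.2515]
ee_rot: [[-0.996, -0.003, -0.09], [0.09, -0.003, -0.996], [0.003, -1.0, 0.003]]
force: [0.0, 0.3, -4.7]
finger_gap: 0.0114
```

>>> step_arm --steps '[0,0,0,-4,0,10,255,0,0,0,-4,0,10,255,0,0,0,-4,10,10,255,0,0,0,-4,40,10,255,0,0,0,-4,70,10,255,0,0,0,-4,100,10,255,0,0,0,-4,110,10,255,0,0,0,-4,110,10,255,0,0,0,-4,110,10,255,0,0,0,-4,110,10,255]'

```text
time: 13.55
tool_pos: [0.6218, 0.037, 0.1462]
ee_rot: [[-0.996, 0.003, -0.084], [0.084, 0.001, -0.996], [-0.003, -1.0, -0.001]]
force: [1.4, -0.3, -5.1]
finger_gap: 0.0115
```

>>> step_arm --steps '[0,0,0,0,0,0,255,0,0,0,0,0,0,255,0,0,0,0,0,0,255]'

```text
time: 13.8
tool_pos: [0.6214, 0.0361, 0.1454]
ee_rot: [[-0.996, 0.002, -0.085], [0.085, 0.0, -0.996], [-0.002, -1.0, -0.0]]
force: [0.1, -0.0, -5.3]
finger_gap: 0.0113
```

```bash
python3 -c "
from h import *
plan(624,32.3,94.5,-94.9)
c=cap('scene'); W=cloud(c); M=masks(c)
for k,lo,hi in(('red',.09,.20),('black',.09,.14)):
  for o in rects(M[k],W,lo,hi): print(k,o)
"
```

```text
at [621.4  36.1 145.4] yaw -94.9 gap 11.3 F [ 0.1 -0.  -5.3] t 13.8 q7 -110.0 | turn [ 0.     0.    -0.002] shift [-2.8 50.9  3.5]
red (483.1, -416.8, 38.5, 11.4, -8.8, [105.4, 110.2, 116.2], np.int32(34), [160.0, 149.0])
red (615.7, -74.3, 42.4, 7.8, -2.1, [108.6, 113.7, 118.4], np.int32(41), [246.0, 202.0])
red (632.5, 35.8, 30.7, 9.5, 5.3, [154.6, 165.1, 169.5], np.int32(31), [280.0, 206.0])
black (630.8, 39.5, 120.0, 30.3, -5.1, [102.7, 129.0, 133.8], np.int32(257), [280.0, 218.0])
```

>>> step_arm --steps '[0,0,0,-3,0,3.5,255,0,0,0,-3,0,3.5,255,0,0,0,-3,10,3.5,255,0,0,0,-3,18,3.5,255,0,0,0,-3,26,3.5,255,0,0,0,-3,34,3.5,255,0,0,0,-3,41,3.5,255,0,0,0,-3,47,3.5,255,0,0,0,-3,51,3.5,255,0,0,0,-3,52,3.5,255]'

```text
time: 14.68
tool_pos: [0.6234, 0.0337, 0.0941]
ee_rot: [[-0.996, -0.0, -0.084], [0.084, 0.001, -0.996], [0.0, -1.0, -0.001]]
force: [-14.1, 1.6, 21.3]
finger_gap: 0.0111
```

```bash
python3 -c "
from h import *
plan(624,32.3,94.5,-94.9)
"
```

```text
at [623.4  33.7  94.1] yaw -94.8 gap 11.1 F [-14.1   1.6  21.3] t 14.68 q7 -111.0 | turn [0.001 0.001 0.   ] shift [-0.7 -0.4  1.3]
```

>>> step_arm --steps '[0,0,0,0.5,-1,0,255,0,0,0,0.5,-1,0,120,0,0,0,0.5,-1,0,120,0,0,0,0.5,-1,0,120,0,0,0,0.5,-1,0,120,0,0,0,0.5,-1,0,120,0,0,0,0.5,-31,0,120,0,0,0,0.5,-71,0,120,0,0,0,0.5,-110,0,120,0,0,0,0.5,-150,0,120]'

```text
time: 15.52
tool_pos: [0.6227, 0.0323, 0.2438]
ee_rot: [[-0.996, -0.0, -0.085], [0.085, 0.0, -0.996], [0.0, -1.0, -0.0]]
force: [0.5, 1.0, -0.0]
finger_gap: 0.0454
```

```bash
python3 -c "
from h import *
plan(518,-242,230,-2.5)
c=cap('scene'); W=cloud(c); M=masks(c)
for k,lo,hi in(('red',.03,.12),('black',.06,.09)):
  for o in rects(M[k],W,lo,hi): print(k,o)
"
```

```text
at [622.7  32.3 243.8] yaw -94.9 gap 45.4 F [ 0.5  1.  -0. ] t 15.52 q7 -108.0 | turn [-0.     1.529  0.   ] shift [ 81.   13.8 282.2]
red (482.9, -410.5, 44.5, 29.2, -28.4, [79.4, 87.4, 114.0], np.int32(85), [163.0, 152.0])
red (521.3, -241.5, 21.5, 7.5, 83.8, [38.5, 44.1, 47.4], np.int32(15), [207.0, 181.0])
red (615.6, -74.1, 44.7, 9.3, -2.7, [100.9, 113.3, 118.1], np.int32(43), [246.0, 202.0])
red (626.8, 37.2, 43.6, 8.0, -5.3, [90.7, 113.9, 117.4], np.int32(40), [280.0, 215.0])
red (690.6, 343.6, 34.1, 31.7, -15.1, [76.5, 79.7, 83.8], np.int32(103), [378.0, 263.0])
black (617.5, -72.8, 128.2, 29.3, -6.3, [67.1, 78.3, 82.9], np.int32(225), [246.0, 212.0])
black (627.7, 37.0, 129.7, 29.9, -5.3, [70.9, 78.4, 82.9], np.int32(268), [279.0, 223.0])
black (673.7, -127.1, 40.5, 23.3, -66.4, [61.7, 67.2, 77.5], np.int32(36), [224.0, 220.0])
black (677.4, 88.0, 42.0, 39.9, 86.8, [65.7, 79.6, 84.5], np.int32(145), [291.0, 239.0])
```

>>> step_arm --steps '[0,-1.2,0,81,0,282,120,0,-1.2,0,81,0,282,120,0,-1.2,0,81,0,282,120,0,-1.2,0,81,0,282,120,0,-1.2,0,81,0,282,120,0,-1.2,0,81,0,282,120,0,-1.2,0,81,0,282,120,0,-1.2,0,81,0,282,120,0,-1.2,0,81,0,282,120,0,-1.2,0,81,0,282,120]'

```text
time: 16.4
tool_pos: [0.5173, -0.2444, 0.2419]
ee_rot: [[-0.458, -0.0, 0.889], [-0.889, -0.0, -0.458], [0.001, -1.0, 0.0]]
force: [0.7, 0.3, 0.4]
finger_gap: 0.0465
```

>>> step_arm --steps '[0,-0.41,0,0,50,0,120,0,-0.41,0,0,80,0,120,0,-0.41,0,0,80,0,120,0,-0.41,0,0,80,0,120,0,-0.41,0,0,80,0,120,0,-0.41,0,0,80,0,120]'

```text
time: 16.9
tool_pos: [0.5185, -0.2419, 0.1622]
ee_rot: [[-0.069, 0.0, 0.998], [-0.998, -0.0, -0.069], [-0.0, -1.0, 0.0]]
force: [0.4, -0.2, 0.4]
finger_gap: 0.0461
```

```bash
python3 -c "
from h import *
plan(518.3,-241.8,21,-2.5)
c=cap('top'); W=cloud(c); M=masks(c)
for k,lo,hi in(('red',.03,.12),('white',.003,.02),('blue',.003,.03)):
  for o in rects(M[k],W,lo,hi): print(k,o)
save('top3.png',c['pixels'][120:290,150:350],4)
"
```

```text
at [ 518.5 -241.9  162.2] yaw -4.0 gap 46.1 F [ 0.4 -0.2  0.4] t 16.9 q7 11.0 | turn [-0.    -0.026 -0.   ] shift [-1.000e-01  1.412e+02 -2.000e-01]
red (688.3, 341.3, 35.6, 34.7, 2.5, [75.4, 78.4, 81.3], np.int32(112), [109.0, 141.0])
red (627.5, 34.8, 48.7, 19.3, -5.3, [80.3, 114.2, 117.7], np.int32(73), [207.0, 158.0])
red (618.0, -78.0, 49.4, 13.0, -0.4, [79.2, 113.8, 117.8], np.int32(71), [245.0, 162.0])
red (472.2, -424.5, 46.0, 36.3, -24.2, [79.3, 104.4, 112.6], np.int32(143), [362.0, 208.0])
white (832.9, -61.3, 49.2, 8.0, 47.4, [8.0, 11.0, 14.8], np.int32(31), [240.0, 102.0])
white (622.6, -22.9, 135.4, 39.1, -5.0, [6.1, 9.0, 12.9], np.int32(401), [228.0, 165.0])
white (668.6, -170.1, 33.9, 6.6, -0.7, [6.4, 9.2, 11.4], np.int32(18), [274.0, 150.0])
white (607.3, 89.9, 110.9, 69.4, -2.6, [5.7, 8.7, 12.3], np.int32(522), [192.0, 171.0])
white (586.4, -112.1, 106.2, 31.8, -12.3, [5.6, 8.7, 12.7], np.int32(221), [258.0, 175.0])
white (559.6, -232.6, 45.0, 0.9, -1.3, [4.7, 7.6, 11.1], np.int32(15), [294.0, 184.0])
white (548.2, -599.7, 44.7, 7.5, -15.9, [7.5, 11.5, 16.4], np.int32(29), [409.0, 186.0])
white (435.3, 106.6, 45.8, 9.4, -71.0, [7.1, 9.8, 14.3], np.int32(34), [188.0, 223.0])
white (307.0, 320.9, 69.9, 5.6, -55.5, [10.5, 13.4, 16.9], np.int32(42), [117.0, 266.0])
blue (428.2, -97.0, 110.6, 54.6, 70.7, [9.2, 12.1, 16.4], np.int32(141), [250.0, 227.0])
blue (417.5, 80.0, 110.0, 54.0, -74.3, [8.7, 12.1, 16.3], np.int32(150), [197.0, 231.0])
blue (349.2, 257.4, 74.5, 22.7, -56.9, [16.6, 22.2, 26.4], np.int32(176), [137.0, 252.0])
```

View pics/top3.png

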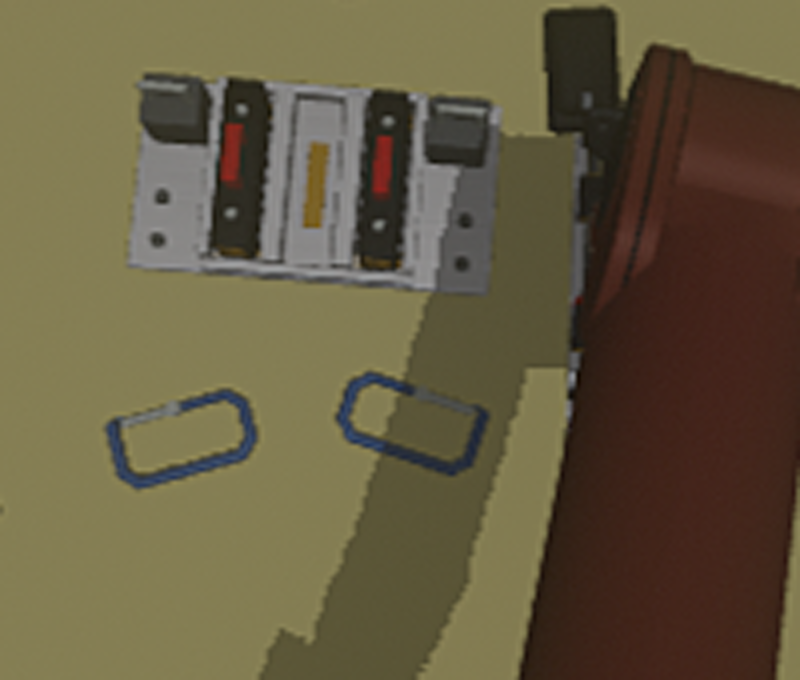

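>>> step_arm --steps '[0,-0.026,0,0,40,0,120,0,-0.026,0,0,80,0,120,0,-0.026,0,0,115,0,120,0,-0.026,0,0,135,0,120,0,-0.026,0,0,141,0,120,0,-0.026,0,0,141,0,120,0,-0.026,0,0,141,0,120]'

```text
time: 17.53
tool_pos: [0.5194, -0.242, 0.0226]
ee_rot: [[-0.042, 0.002, 0.999], [-0.999, -0.001, -0.042], [0.001, -1.0, 0.002]]
force: [0.7, -0.1, -0.0]
finger_gap: 0.0461
```

>>> step_arm --steps '[0,0,0,0,0,0,255,0,0,0,0,0,0,255,0,0,0,0,0,0,255,0,0,0,0,0,0,255,0,0,0,0,0,0,255,0,0,0,0,0,0,255,0,0,0,0,0,0,255,0,0,0,0,0,0,255]'

```text
time: 18.2
tool_pos: [0.5184, -0.2418, 0.0214]
ee_rot: [[-0.041, 0.0, 0.999], [-0.999, -0.0, -0.041], [0.0, -1.0, 0.0]]
force: [-0.8, 0.3, 2.5]
finger_gap: 0.0115
```

>>> step_arm --steps '[0,0,0,0,-20,0,255,0,0,0,0,-60,0,255,0,0,0,0,-100,0,255,0,0,0,0,-140,0,255,0,0,0,0,-180,0,255,0,0,0,0,-200,0,255,0,0,0,0,-200,0,255]'

```text
time: 18.78
tool_pos: [0.5205, -0.2423, 0.2265]
ee_rot: [[-0.041, 0.007, 0.999], [-0.999, -0.004, -0.041], [0.003, -1.0, 0.007]]
force: [2.1, -0.2, -2.6]
finger_gap: 0.0117
```

```bash
python3 -c "
from h import *
plan(663,-27.5,215,-94.9)
c=cap('top'); W=cloud(c); M=masks(c)
x,y,z=W[...,0],W[...,1],W[...,2]
m=M['white']&(z>.15)&(z<.22); P=W[m]*1000; print('bar',cv2.minAreaRect(P[:,:2].astype(np.float32)),np.median(P[:,2]))
for a,b in((-.12,-.02),(0.,.1)):
  m=M['red']&(z>.109)&(z<.125)&(y>a)&(y<b); P=W[m]*1000; print('rod',len(P),cv2.minAreaRect(P[:,:2].astype(np.float32)),np.median(P[:,2]))
  m=M['black']&(z>.07)&(z<.09)&(y>a)&(y<b)&(x<.7)&(x>.5); P=W[m]*1000; print('body',len(P),cv2.minAreaRect(P[:,:2].astype(np.float32)))
"
```

```text
at [ 520.5 -242.3  226.5] yaw -2.4 gap 11.7 F [ 2.1 -0.2 -2.6] t 18.78 q7 13.0 | turn [-0.003 -1.526  0.008] shift [-220.6   11.7  133.5]
bar ((657.8676147460938, -245.24510192871094), (11.520856857299805, 22.946611404418945), 4.482838153839111) 212.16259589989684
rod 53 ((614.11962890625, -79.93360900878906), (9.04813289642334, 41.74711990356445), 89.78727722167969) 114.26458246095316
body 325 ((613.50537109375, -89.23365020751953), (51.76033401489258, 128.39784240722656), 84.80487823486328)
rod 56 ((625.01708984375, 31.549877166748047), (11.815300941467285, 39.763301849365234), 84.38552856445312) 114.3968786126438
body 343 ((625.2453002929688, 56.26776123046875), (87.18311309814453, 127.79750061035156), 87.44263458251953)
```

>>> step_arm --steps '[0,0.12,0,-20,0,12,255,0,0.24,0,-50,0,30,255,0,0.36,0,-85,0,51,255,0,0.48,0,-120,0,72,255,0,0.6,0,-150,0,90,255,0,0.72,0,-180,0,108,255,0,0.84,0,-205,0,124,255,0,0.96,0,-221,0,134,255,0,1.08,0,-221,0,134,255,0,1.15,0,-221,0,134,255]'

```text
time: 19.67
tool_pos: [0.6606, -0.0241, 0.2177]
ee_rot: [[-0.93, -0.005, 0.368], [-0.368, 0.001, -0.93], [0.004, -1.0, -0.003]]
force: [0.2, -0.7, -3.1]
finger_gap: 0.0117
```

>>> step_arm --steps '[0,0.12,0,0,0,0,255,0,0.24,0,0,0,0,255,0,0.36,0,0,20,0,255,0,0.464,0,0,40,0,255,0,0.464,0,0,60,0,255,0,0.464,0,0,65,0,255,0,0.464,0,0,65,0,255,0,0.464,0,0,65,0,255,0,0.464,0,0,65,0,255]'

```text
time: 20.42
tool_pos: [0.6618, -0.0264, 0.1571]
ee_rot: [[-0.996, 0.001, -0.084], [0.084, 0.0, -0.996], [-0.001, -1.0, -0.0]]
force: [0.9, 0.5, -2.0]
finger_gap: 0.0117
```

>>> step_arm --steps '[0,0,0,0,0,0,255,0,0,0,0,0,0,255,0,0,0,0,0,0,255]'

```text
time: 20.67
tool_pos: [0.6617, -0.0265, 0.157]
ee_rot: [[-0.996, 0.001, -0.084], [0.084, -0.0, -0.996], [-0.001, -1.0, -0.0]]
force: [-1.5, -0.5, -2.3]
finger_gap: 0.0118
```

```bash
python3 -c "
from h import *
plan(663,-27.5,103.5,-94.9)
c=cap('scene'); save('sc2.png',c['pixels'][160:270,190:330],5)
"
```

```text
at [661.7 -26.5 157. ] yaw -94.8 gap 11.8 F [-1.5 -0.5 -2.3] t 20.67 q7 -103.0 | turn [ 0.     0.001 -0.001] shift [-1.3 53.5  0.9]
```

View pics/sc2.png

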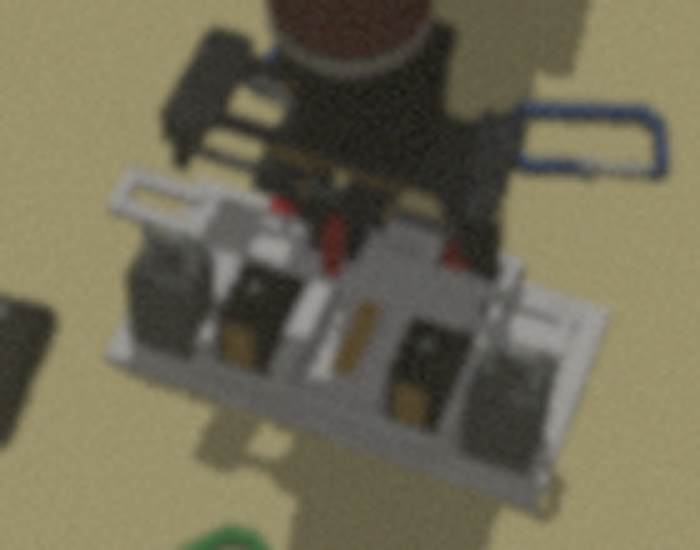

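```bash
python3 -c "
from h import *
c=cap('top'); W=cloud(c); M=masks(c)
x,y,z=W[...,0],W[...,1],W[...,2]
m=(c['pixels'].max(-1)>70)&(z>.128)&(z<.155)&(x>.6)&(x<.72)
for s in(1,-1):
  P=W[m&(s*(y+.027)>0)]*1000; print(len(P)); print(cv2.minAreaRect(P[:,:2].astype(np.float32)),np.median(P,0),P.min(0),P.max(0)) if len(P) else 0
save('top4.png',c['pixels'][110:200,170:310],5)
"
```

```text
80
((673.388916015625, 95.30007934570312), (35.13468551635742, 34.418373107910156), 84.12141418457031) [667.72552529 102.78074423 141.15403944] [655.30873555  79.19390589 132.2433466 ] [692.14125103 112.23229757 146.20248313]
163
((653.4248657226562, -127.36033630371094), (85.1863021850586, 33.62993240356445), 85.8402328491211) [ 645.33818111 -142.8216131   141.77900431] [ 634.05156374 -168.97532604  134.28651201] [669.92198096 -84.99312462 147.83062084]
```

View pics/top4.png

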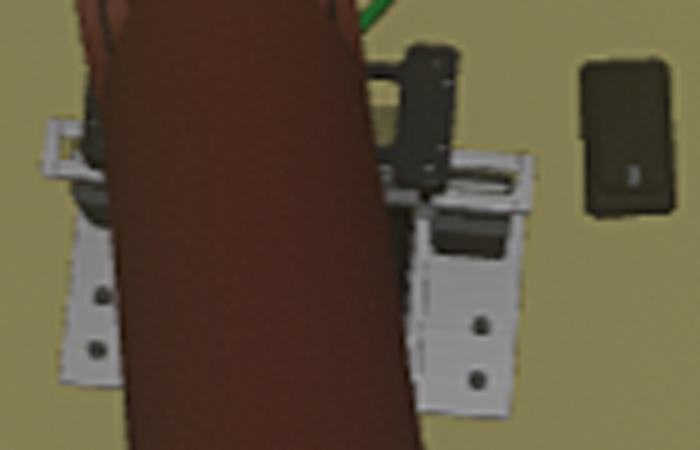

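>>> step_arm --steps '[0,0,0,-1,0,-1,255,0,0,0,-1,0,-1,255,0,0,0,-1,6,-1,255,0,0,0,-1,12,-1,255,0,0,0,-1,18,-1,255,0,0,0,-1,24,-1,255,0,0,0,-1,27,-1,255,0,0,0,-1,27,-1,255,0,0,0,-1,27,-1,255]'

```text
time: 21.52
tool_pos: [0.6623, -0.0256, 0.1289]
ee_rot: [[-0.996, -0.001, -0.084], [0.084, 0.0, -0.996], [0.001, -1.0, -0.0]]
force: [0.9, 0.2, -3.1]
finger_gap: 0.0116
```

```bash
python3 -c "
from h import *
plan(662.7,-25.7,103.5,-94.9)
c=cap('top'); W=cloud(c); M=masks(c)
x,y,z=W[...,0],W[...,1],W[...,2]
m=(c['pixels'].max(-1)>70)&(z>.10)&(z<.14)&(x>.6)&(x<.72)
for s in(1,-1):
  P=W[m&(s*(y+.027)>0)]*1000; print(cv2.minAreaRect(P[:,:2].astype(np.float32)),np.median(P,0),P.min(0),P.max(0))
"
```

```text
at [662.3 -25.6 128.9] yaw -94.8 gap 11.6 F [ 0.9  0.2 -3.1] t 21.52 q7 -103.0 | turn [0.    0.001 0.001] shift [-0.4 25.4  0.1]
((673.4573974609375, 95.8527603149414), (36.17769241333008, 34.119903564453125), 87.43807983398438) [671.7256526  102.53111433 113.74386944] [655.96153691  78.47546774 107.77923052] [690.72531988 114.39429936 127.00898653]
((655.13525390625, -124.76724243164062), (89.37928009033203, 34.99085998535156), 84.9669418334961) [ 651.28013227 -140.92775824  114.54924919] [ 634.10334259 -170.42155086  104.38091097] [674.52077606 -81.6119011  126.37170021]
```

>>> step_arm --steps '[0,0,0,0,6,0,255,0,0,0,0,12,0,255,0,0,0,0,18,0,255,0,0,0,0,22,0,255,0,0,0,0,25,0,255,0,0,0,0,26,0,255,0,0,0,0,26,0,255]'

```text
time: 22.15
tool_pos: [0.6624, -0.0256, 0.1035]
ee_rot: [[-0.996, 0.0, -0.084], [0.084, -0.0, -0.996], [-0.0, -1.0, 0.0]]
force: [-1.4, -0.3, -0.8]
finger_gap: 0.0117
```

```bash
python3 -c "
from h import *
plan(662.7,-25.7,103.5,-94.9)
"
```

```text
at [662.4 -25.6 103.5] yaw -94.8 gap 11.7 F [-1.4 -0.3 -0.8] t 22.15 q7 -104.0 | turn [-0.     0.001 -0.   ] shift [-0.3  0.   0.1]
```

>>> step_arm --steps '[0,0,0,0,0.5,0,120,0,0,0,0,0.5,0,120,0,0,0,0,0.5,0,120,0,0,0,0,0,0,120,0,0,0,0,-5,0,120,0,0,0,0,-40,0,60,0,0,0,0,-80,0,0,0,0,0,0,-120,0,0,0,0,0,0,-140,0,0,0,0,0,0,-140,0,0]'

```text
time: 22.98
tool_pos: [0.6649, -0.0252, 0.2504]
ee_rot: [[-0.996, 0.01, -0.084], [0.084, -0.0, -0.996], [-0.01, -1.0, -0.001]]
force: [0.1, -0.0, 0.9]
finger_gap: 0.0704
```

```bash
python3 -c "
from h import *
plan(438.7,-67,150,-19)
c=cap('scene'); W=cloud(c); M=masks(c)
x,y,z=W[...,0],W[...,1],W[...,2]
m=(M['white']|(c['pixels'].min(-1)>75))&(z>.078)&(z<.1)&(x>.6)&(x<.72)&(y<.2)&(y>-.25)
P=W[m]*1000; print(len(P),cv2.minAreaRect(P[:,:2].astype(np.float32)),np.percentile(P[:,2],[5,50,95]))
for o in rects(M['red'],W,.08,.15): print('red',o)
save('sc3.png',c['pixels'][160:270,190:330],5)
"
```

```text
at [664.9 -25.2 250.4] yaw -94.8 gap 70.4 F [ 0.1 -0.   0.9] t 22.98 q7 -102.0 | turn [-0.006 -1.324 -0.009] shift [222.8  98.2  60.8]
836 ((656.1732177734375, -24.66375732421875), (285.3853759765625, 54.83222198486328), 85.6842041015625) [82.91634399 89.14974591 93.06705529]
red (485.0, -416.1, 34.0, 24.8, -49.8, [94.7, 110.2, 114.3], np.int32(42), [160.0, 149.0])
red (481.7, -403.4, 45.2, 19.2, -4.2, [81.2, 83.2, 88.5], np.int32(32), [165.0, 154.0])
red (616.8, -74.5, 43.9, 9.2, -2.3, [102.5, 115.3, 118.8], np.int32(43), [246.0, 202.0])
red (627.6, 36.0, 44.3, 8.5, -3.4, [105.1, 114.8, 118.8], np.int32(38), [280.0, 214.0])
red (691.3, 341.4, 31.8, 24.5, -1.0, [80.2, 81.9, 84.5], np.int32(41), [378.0, 263.0])
```

View pics/sc3.png

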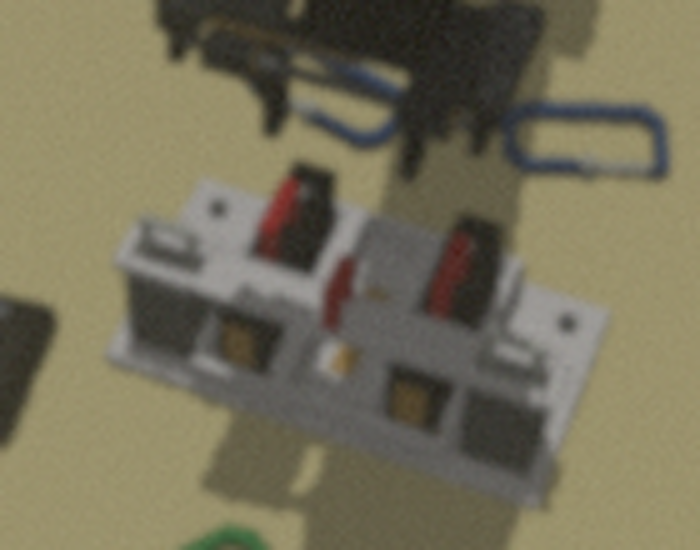

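The bar lies flat over both posts with the eyes through its slots. Its top is at about 89–90 mm. Next is hook a.

>>> step_arm --steps '[0,-1.15,0,223,0,61,0,0,-1.15,0,223,0,61,0,0,-1.15,0,223,0,61,0,0,-1.15,0,223,0,61,0,0,-1.15,0,223,0,61,0,0,-1.15,0,223,0,61,0,0,-1.15,0,223,0,61,0,0,-1.15,0,223,0,61,0,0,-1.15,0,223,0,61,0,0,-1.15,0,223,0,61,0]'

```text
time: 23.87
tool_pos: [0.4345, -0.0676, 0.2427]
ee_rot: [[-0.479, -0.001, 0.878], [-0.878, -0.0, -0.479], [0.0, -1.0, -0.001]]
force: [0.1, -0.0, 0.0]
finger_gap: 0.0875
```

```bash
cat >> h.py <<'E'
def hooks(c,zlo=.003,zhi=.03,all=False):
    """blue hooks: rect centre, long-axis dir, gate (whitish) centroid near"""
    W=cloud(c); M=masks(c); x,y,z=W[...,0],W[...,1],W[...,2]
    m=(M['blue']&(z>zlo)&(z<zhi)&(x>.33)&(x<.78)&(abs(y)<.27)&~((x<.4)&(y>.18))).astype(np.uint8)
    n,L,st,ce=cv2.connectedComponentsWithStats(cv2.dilate(m,np.ones((3,3))))
    for i in range(1,n):
        P=W[(L==i)&(m>0)]*1000
        if len(P)<40: continue
        (cx,cy),(a,b),t=cv2.minAreaRect(P[:,:2].astype(np.float32))
        if a<b: a,b,t=b,a,t+90
        e=np.array([cos(t),sin(t)]) if 0 else np.array([np.cos(np.radians(t)),np.sin(np.radians(t))])
        # gate
        g=(c['pixels'].max(-1)>75)&M['white']&(z>zlo)&(z<zhi)&(np.hypot(x*1000-cx,y*1000-cy)<50)
        G=(W[g]*1000)[:,:2].mean(0)-[cx,cy] if g.sum()>5 else np.zeros(2)
        if G@e<0: e=-e
        mid=np.array([cx,cy])+3*e; f=np.array([-e[1],e[0]])
        print('hook mid',mid.round(1),'size',round(a,1),round(b,1),'nose',np.degrees(np.arctan2(e[1],e[0])).round(1),'gate +y' if G@f>0 else 'gate -y',G.round(),'grip',(mid-32*e).round(1),'z',np.median(P[:,2]).round(1),'n',len(P),'px',ce[i].round())
E
python3 -c "
from h import *
plan(438.7,-67,60,-19)
c=cap('top'); hooks(c); save('top5.png',c['pixels'][200:260,165:290],6)
c=cap('scene'); hooks(c)
"
```

```text
at [434.5 -67.6 242.7] yaw -28.6 gap 87.5 F [ 0.1 -0.   0. ] t 23.87 q7 -23.0 | turn [ 0.001 -0.168  0.   ] shift [ -2.6 182.7   3.5]
hook mid [ 413.3 -145.9] size 55.7 14.4 nose -35.5 gate +y [27.  5.] grip [ 387.3 -127.3] z 13.1 n 45 px [266. 231.]
hook mid [402.4 125.6] size 60.5 24.0 nose 45.7 gate -y [ 35. -13.] grip [380.1 102.7] z 12.1 n 55 px [182. 235.]
```

View pics/top5.png

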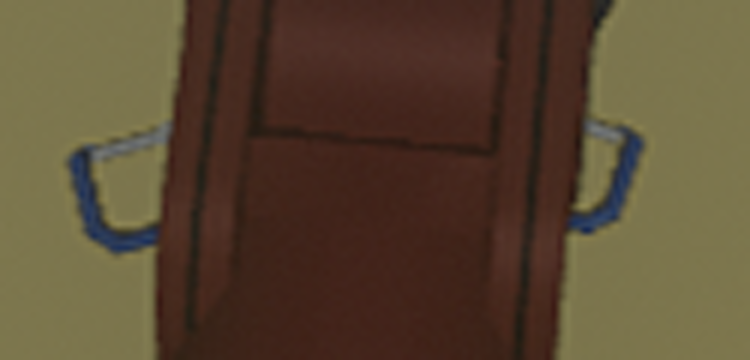

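>>> step_arm --steps '[0,-0.1,0,0,40,4,0,0,-0.168,0,0,80,4,0,0,-0.168,0,0,120,4,0,0,-0.168,0,0,160,4,0,0,-0.168,0,0,200,4,0,0,-0.168,0,0,200,4,0,0,-0.168,0,0,200,4,0,0,-0.168,0,0,200,4,0]'

```text
time: 24.63
tool_pos: [0.4397, -0.0694, 0.045]
ee_rot: [[-0.332, 0.001, 0.943], [-0.943, 0.0, -0.332], [-0.001, -1.0, 0.001]]
force: [0.6, -0.4, 0.4]
finger_gap: 0.0868
```

```bash
python3 -c "
from h import *
plan(437.8,-69.8,2.5,-19)
"
```

```text
at [439.7 -69.4  45. ] yaw -19.4 gap 86.8 F [ 0.6 -0.4  0.4] t 24.63 q7 -19.0 | turn [-0.001 -0.007 -0.001] shift [ 1.  42.5 -1.8]
```

>>> step_arm --steps '[0,-0.007,0,1,20,-1,0,0,-0.007,0,1,34,-1,0,0,-0.007,0,1,40,-1,0,0,-0.007,0,1,42,-1,0,0,-0.007,0,1,42,-1,0,0,-0.007,0,1,42,-1,0]'

```text
time: 25.13
tool_pos: [0.4385, -0.0702, 0.0027]
ee_rot: [[-0.325, 0.002, 0.946], [-0.946, -0.0, -0.325], [-0.0, -1.0, 0.002]]
force: [-0.2, -0.2, -0.5]
finger_gap: 0.0871
```

>>> step_arm --steps '[0,0,0,0,0,0,255,0,0,0,0,0,0,255,0,0,0,0,0,0,255,0,0,0,0,0,0,255,0,0,0,0,0,0,255,0,0,0,0,0,0,255,0,0,0,0,0,0,255,0,0,0,0,0,0,255]'

```text
time: 25.8
tool_pos: [0.4373, -0.0701, 0.0013]
ee_rot: [[-0.324, -0.0, 0.946], [-0.946, 0.0, -0.324], [0.0, -1.0, -0.0]]
force: [-1.2, 0.5, 2.6]
finger_gap: 0.0575
```

```bash
python3 -c "
from h import *
plan(437.8,-69.8,2.5,-19)
"
```

```text
at [437.3 -70.1   1.3] yaw -18.9 gap 57.5 F [-1.2  0.5  2.6] t 25.8 q7 -21.0 | turn [0.    0.001 0.   ] shift [-0.4 -1.2  0.4]
```

>>> step_arm --steps '[0,0,0,0,-15,0,255,0,0,0,0,-45,0,255,0,0,0,0,-85,0,255,0,0,0,0,-125,0,255,0,-0.06,0,0,-165,0,255,0,-0.12,0,0,-180,0,255,0,-0.18,0,0,-180,0,255,0,-0.24,0,0,-180,0,255,0,-0.244,0,0,-180,0,255]'

```text
time: 26.55
tool_pos: [0.4372, -0.0701, 0.1814]
ee_rot: [[-0.083, 0.0, 0.997], [-0.997, -0.0, -0.083], [0.0, -1.0, 0.0]]
force: [-0.3, -0.4, -1.5]
finger_gap: 0.0576
```

```bash
python3 -c "
from h import *
plan(634.9,168.5,170,-4.9)
"
```

```text
at [437.2 -70.1 181.4] yaw -4.8 gap 57.6 F [-0.3 -0.4 -1.5] t 26.55 q7 -0.0 | turn [-0.     0.002  0.   ] shift [-254.2   11.4  177.2]
```

>>> step_arm --steps '[0,0,0,-20,0,14,255,0,0,0,-50,0,35,255,0,0,0,-84,0,58,255,0,0,0,-118,0,82,255,0,0,0,-152,0,106,255,0,0,0,-186,0,130,255,0,0,0,-216,0,150,255,0,0,0,-240,0,167,255,0,0,0,-254,0,177,255,0,0,0,-254,0,177,255]'

```text
time: 27.38
tool_pos: [0.6359, 0.1719, 0.1795]
ee_rot: [[-0.084, -0.002, 0.996], [-0.996, 0.003, -0.084], [-0.002, -1.0, -0.002]]
force: [-1.7, 0.2, -0.6]
finger_gap: 0.0576
```

>>> step_arm --steps '[0,0,0,0,20,0,255,0,0,0,0,45,0,255,0,0,0,0,70,0,255,0,0,0,0,82,0,255,0,0,0,0,84,0,255,0,0,0,0,84,0,255,0,0,0,0,84,0,255,0,0,0,0,84,0,255]'

```text
time: 28.05
tool_pos: [0.6364, 0.168, 0.0991]
ee_rot: [[-0.086, 0.002, 0.996], [-0.996, 0.001, -0.086], [-0.001, -1.0, 0.002]]
force: [0.3, -0.6, -1.3]
finger_gap: 0.0576
```

```bash
python3 -c "
from h import *
plan(634.9,168.5,97.3,-4.9)
c=cap('top'); hooks(c,.08,.14); save('top6.png',c['pixels'][110:220,140:260],6)
W=cloud(c);M=masks(c);x,y,z=W[...,0],W[...,1],W[...,2]
m=M['blue']&(z>.085)&(z<.13)&(y>.04)&(y<.25);P=W[m]*1000;print(len(P),P.min(0),P.max(0),np.median(P,0))
m=(x>.65)&(y>.05)&(y<.12)&(z>.110)&(z<.14)&~M['blue']; Q=W[m]*1000; print('eye',len(Q),np.median(Q,0),Q.min(0),Q.max(0))
"
```

```text
at [636.4 168.   99.1] yaw -5.0 gap 57.6 F [ 0.3 -0.6 -1.3] t 28.05 q7 -34.0 | turn [-0.002 -0.001 -0.001] shift [-0.4  1.8 -1.5]
hook mid [622.9 101.6] size 77.6 39.2 nose -48.9 gate +y [38. -4.] grip [601.9 125.7] z 109.7 n 100 px [184. 159.]
105 [603.39361039  81.44949919 104.50601826] [662.2862545  161.29847256 114.07569353] [612.80345129  95.74540812 109.77305902]
eye 34 [672.95737482  82.0112451  120.60472626] [657.95184738  64.2165615  110.39464303] [677.02868831 111.54350284 124.14838118]
```

View pics/top6.png

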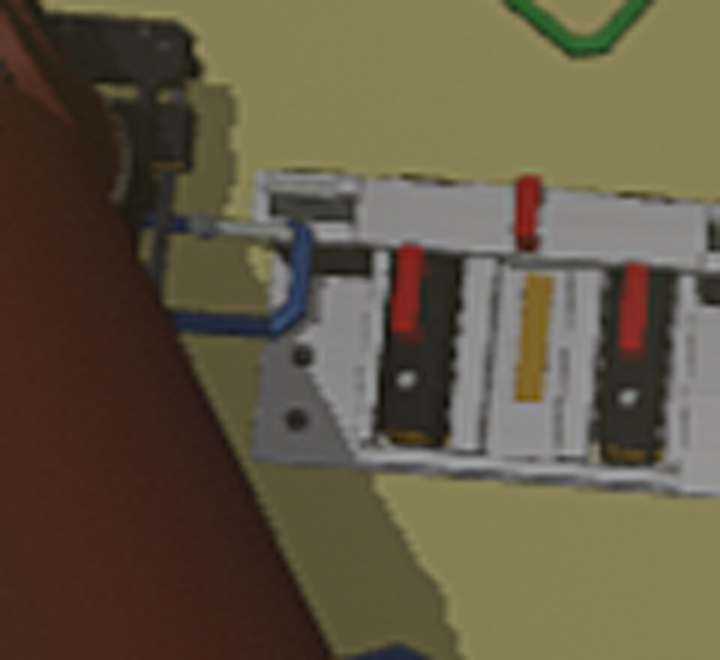

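The hook is held square, with the nose bar about midway between the eye's legs and the gate facing the eye. The nose corner is at crop px (300,240) and the eye crown at (310,205). Now I press.

>>> step_arm --steps '[0,0,0,0,1.5,0,255,0,0,0,0,1.5,6,255,0,0,0,0,1.5,12,255,0,0,0,0,1.5,19,255,0,0,0,0,1.5,26,255,0,0,0,0,1.5,33,255,0,0,0,0,1.5,40,255,0,0,0,0,1.5,46,255,0,0,0,0,1.5,50,255,0,0,0,0,1.5,50,255]'

```text
time: 28.93
tool_pos: [0.6868, 0.1635, 0.0959]
ee_rot: [[-0.086, 0.002, 0.996], [-0.996, 0.001, -0.086], [-0.001, -1.0, 0.002]]
force: [-0.5, 0.2, -0.6]
finger_gap: 0.0575
```

>>> step_arm --steps '[0,0,0,0,0,1,255,0,0,0,0,0,1,255,0,0,0,0,0,1,255]'

```text
time: 29.18
tool_pos: [0.6865, 0.1629, 0.0959]
ee_rot: [[-0.086, 0.001, 0.996], [-0.996, -0.0, -0.086], [0.0, -1.0, 0.001]]
force: [0.9, -0.3, -1.2]
finger_gap: 0.0576
```

```bash
python3 -c "
from h import *
plan(686.7,164,97.3,-4.9)
c=cap('top'); save('top7.png',c['pixels'][110:200,150:250],7)
"
```

```text
at [686.5 162.9  95.9] yaw -5.0 gap 57.6 F [ 0.9 -0.3 -1.2] t 29.18 q7 -33.0 | turn [-0.001 -0.001  0.   ] shift [-1.1 -1.4  0.1]
```

View pics/top7.png

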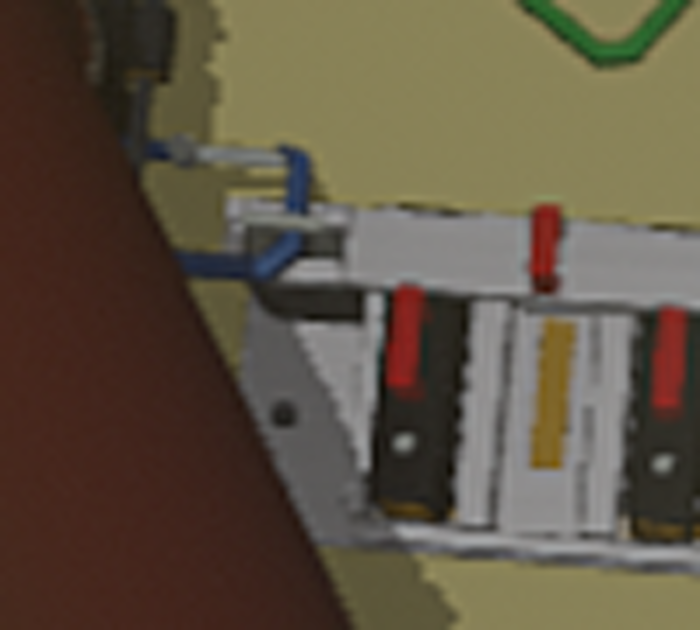

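The gate is straight and closed beyond the eye leg: the gate line runs from (200,155) to (290,158), the crown end is at (240,210), and the wrist force is back to about 0. I'll tilt the outer end down gently to its hanging pose, then release.

>>> step_arm --steps '[0,0,-0.05,0.3,3,0,255,0,0,-0.1,0.6,6.5,0,255,0,0,-0.15,1,10,0,255,0,0,-0.2,1.3,13,0,255,0,0,-0.2,1.3,13,0,255,0,0,-0.2,1.3,13,0,255]'

```text
time: 29.73
tool_pos: [0.6857, 0.1634, 0.0824]
ee_rot: [[-0.082, -0.017, 0.996], [-0.977, -0.197, -0.084], [0.197, -0.98, -0.001]]
force: [-0.1, -0.0, -1.8]
finger_gap: 0.0576
```

>>> step_arm --steps '[0,0,0,0,0,0,40,0,0,0,0,0,0,40,0,0,0,0,0,0,0,0,0,0,0,0,0,0,0,0,0,0,0,0,0,0,0,0,0,0,0,0]'

```text
time: 30.23
tool_pos: [0.6863, 0.1617, 0.083]
ee_rot: [[-0.085, -0.017, 0.996], [-0.976, -0.198, -0.087], [0.198, -0.98, 0.0]]
force: [0.0, -0.8, -0.6]
finger_gap: 0.0849
```

>>> step_arm --steps '[0,0,0,0,-20,0,0,0,0,0,0,-50,0,0,0,0,0,0,-90,0,0,0,0,0.1,0,-130,0,0,0,0,0.2,0,-160,0,0,0,0,0.2,0,-160,0,0]'

```text
time: 30.73
tool_pos: [0.6929, 0.1917, 0.2488]
ee_rot: [[-0.091, 0.013, 0.996], [-0.996, 0.007, -0.091], [-0.009, -1.0, 0.012]]
force: [-0.5, -2.5, 0.1]
finger_gap: 0.0874
```

```bash
python3 -c "
from h import *
plan(430,60,200,15.7)
c=cap('scene'); hooks(c); save('sc4.png',c['pixels'][160:270,190:330],5)
W=cloud(c);M=masks(c);x,y,z=W[...,0],W[...,1],W[...,2]
m=M['blue']&(z>.03)&(z<.14)&(x>.6)&(y>.0)&(y<.25);P=W[m]*1000;print(len(P),P.min(0),P.max(0),np.median(P,0))
"
```

```text
at [692.9 191.7 248.8] yaw -5.2 gap 87.4 F [-0.5 -2.5  0.1] t 30.73 q7 -33.0 | turn [-0.014 -0.365 -0.006] shift [ 155.5   44.4 -250.4]
21 [664.15496146  77.1409474  102.68095473] [701.33554579 123.30459406 117.7133092 ] [683.42276423  84.532434   106.55418293]
```

View pics/sc4.png

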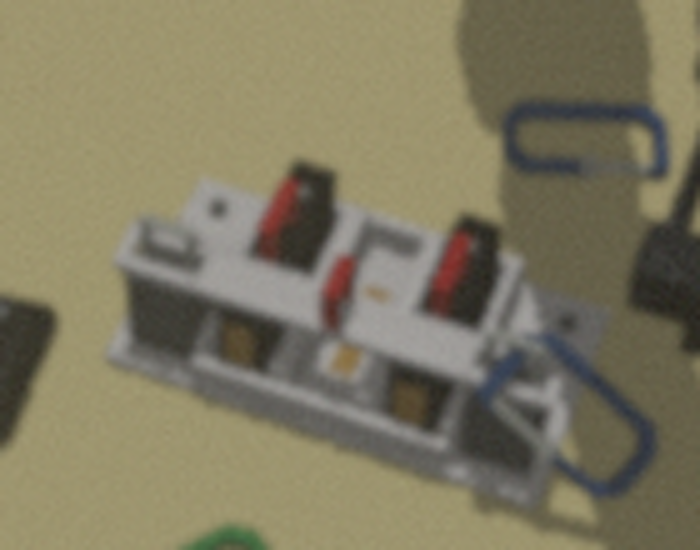

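Hook a hangs on the left eye's outer leg with its gate shut, and hook b lies where it was. I'll re-measure hook b now, before moving over it.

```bash
python3 -c "
from h import *
c=cap('top'); hooks(c); hooks(c,.03,.13)
"
```

```text
hook mid [423.2  58.6] size 58.1 54.0 nose 104.6 gate -y [0. 0.] grip [431.2  27.6] z 12.0 n 81 px [205. 227.]
hook mid [682.  123.6] size 92.7 49.7 nose -100.3 gate +y [ -1. -29.] grip [687.7 155.1] z 75.1 n 146 px [177. 144.]
```

>>> step_arm --steps '[0,-0.365,0,155,0,-250,0,0,-0.365,0,155,0,-250,0,0,-0.365,0,155,0,-250,0,0,-0.365,0,155,0,-250,0,0,-0.365,0,155,0,-250,0,0,-0.365,0,155,0,-250,0,0,-0.365,0,155,0,-250,0,0,-0.365,0,155,0,-250,0,0,-0.365,0,155,0,-250,0]'

```text
time: 31.58
tool_pos: [0.4244, 0.0595, 0.2388]
ee_rot: [[0.274, -0.001, 0.962], [-0.962, -0.003, 0.274], [0.002, -1.0, -0.002]]
force: [0.4, -0.1, -0.1]
finger_gap: 0.0869
```

```bash
python3 -c "
from h import *
plan(425.3,52.1,42,15.7)
"
```

```text
at [424.4  59.5 238.8] yaw 15.9 gap 86.9 F [ 0.4 -0.1 -0.1] t 31.58 q7 6.0 | turn [0.002 0.003 0.002] shift [  6.9 196.8  -0.8]
```

>>> step_arm --steps '[0,0,0,7,40,-1,0,0,0,0,7,80,-1,0,0,0,0,7,120,-1,0,0,0,0,7,160,-1,0,0,0,0,7,195,-1,0,0,0,0,7,197,-1,0,0,0,0,7,197,-1,0,0,0,0,7,197,-1,0]'

```text
time: 32.25
tool_pos: [0.4285, 0.0548, 0.0436]
ee_rot: [[0.276, 0.0, 0.961], [-0.961, 0.001, 0.276], [-0.001, -1.0, 0.0]]
force: [0.1, 0.8, 0.6]
finger_gap: 0.0871
```

```bash
python3 -c "
from h import *
plan(425.3,52.1,2.5,15.7)
"
```

```text
at [428.5  54.8  43.6] yaw 16.0 gap 87.1 F [0.1 0.8 0.6] t 32.25 q7 -1.0 | turn [-0.     0.006 -0.001] shift [ 1.7 41.1 -3.8]
```

>>> step_arm --steps '[0,0.006,0,2,20,-2,0,0,0.006,0,2,34,-2,0,0,0.006,0,2,39,-2,0,0,0.006,0,2,41,-2,0,0,0.006,0,2,41,-2,0,0,0.006,0,2,41,-2,0]'

```text
time: 32.75
tool_pos: [0.4272, 0.0516, 0.0029]
ee_rot: [[0.27, 0.002, 0.963], [-0.963, 0.0, 0.27], [0.0, -1.0, 0.002]]
force: [0.6, -0.7, 0.4]
finger_gap: 0.087
```

>>> step_arm --steps '[0,0,0,0,0,0,255,0,0,0,0,0,0,255,0,0,0,0,0,0,255,0,0,0,0,0,0,255,0,0,0,0,0,0,255,0,0,0,0,0,0,255,0,0,0,0,0,0,255,0,0,0,0,0,0,255]'

```text
time: 33.42
tool_pos: [0.4261, 0.0513, 0.0016]
ee_rot: [[0.27, -0.0, 0.963], [-0.963, -0.0, 0.27], [-0.0, -1.0, -0.0]]
force: [-1.0, -0.5, 2.8]
finger_gap: 0.0573
```

```bash
python3 -c "
from h import *
plan(425.3,52.1,2.5,-4.9)
"
```

```text
at [426.1  51.3   1.6] yaw 15.6 gap 57.3 F [-1.  -0.5  2.8] t 33.42 q7 -4.0 | turn [0.    0.358 0.   ] shift [-1.  -0.9 -0.6]
```

>>> step_arm --steps '[0,0,0,0,-15,0,255,0,0,0,0,-45,0,255,0,0,0,0,-85,0,255,0,0.06,0,0,-125,0,255,0,0.12,0,0,-165,0,255,0,0.18,0,0,-180,0,255,0,0.24,0,0,-180,0,255,0,0.3,0,0,-180,0,255,0,0.358,0,0,-180,0,255,0,0.358,0,0,-180,0,255]'

```text
time: 34.25
tool_pos: [0.4259, 0.0513, 0.1814]
ee_rot: [[-0.088, -0.0, 0.996], [-0.996, -0.0, -0.088], [0.0, -1.0, -0.0]]
force: [0.5, 0.5, -0.6]
finger_gap: 0.0571
```

```bash
python3 -c "
from h import *
plan(602,-216.7,180,-4.9)
c=cap('scene');W=cloud(c);M=masks(c);x,y,z=W[...,0],W[...,1],W[...,2]
m=M['blue']&(z>.15)&(z<.22)&(x<.6)&(x>.3);P=W[m]*1000;print(len(P),P.min(0) if len(P) else '',P.max(0) if len(P) else '')
"
```

```text
at [425.9  51.3 181.4] yaw -5.0 gap 57.1 F [ 0.5  0.5 -0.6] t 34.25 q7 -15.0 | turn [ 0.    -0.002  0.   ] shift [251.5   1.4 199. ]
2 [418.37073279 135.4475506  191.70955395] [424.8942588  136.30880497 194.04193325]
```

>>> step_arm --steps '[0,0,0,20,0,16,255,0,0,0,48,0,38,255,0,0,0,80,0,64,255,0,0,0,112,0,89,255,0,0,0,144,0,114,255,0,0,0,176,0,140,255,0,0,0,208,0,165,255,0,0,0,235,0,186,255,0,0,0,251.5,0,199,255,0,0,0,251.5,0,199,255]'

```text
time: 35.13
tool_pos: [0.6036, -0.2217, 0.1797]
ee_rot: [[-0.088, -0.001, 0.996], [-0.996, -0.001, -0.088], [0.001, -1.0, -0.001]]
force: [-0.9, 0.1, -1.2]
finger_gap: 0.0576
```

>>> step_arm --steps '[0,0,0,0,20,0,255,0,0,0,0,45,0,255,0,0,0,0,70,0,255,0,0,0,0,82,0,255,0,0,0,0,84,0,255,0,0,0,0,84,0,255,0,0,0,0,84,0,255,0,0,0,0,84,0,255]'

```text
time: 35.8
tool_pos: [0.604, -0.2163, 0.0993]
ee_rot: [[-0.085, 0.002, 0.996], [-0.996, -0.001, -0.085], [0.001, -1.0, 0.002]]
force: [-1.2, 0.3, -2.0]
finger_gap: 0.0575
```

```bash
python3 -c "
from h import *
plan(602,-216.7,97.3,-4.9)
c=cap('top'); save('top8.png',c['pixels'][110:220,220:340],6)
W=cloud(c);M=masks(c);x,y,z=W[...,0],W[...,1],W[...,2]
m=M['blue']&(z>.085)&(z<.13)&(y>-.3)&(y<.0);P=W[m]*1000;print(len(P),P.min(0),P.max(0),np.median(P,0))
m=(x>.63)&(x<.68)&(y>-.16)&(y<-.11)&(z>.112)&(z<.14)&~M['blue']; Q=W[m]*1000; print('eye',len(Q),np.median(Q,0),Q.min(0),Q.max(0))
"
```

```text
at [ 604.  -216.3   99.3] yaw -4.9 gap 57.5 F [-1.2  0.3 -2. ] t 35.8 q7 4.0 | turn [-0.002  0.001  0.001] shift [ 0.5  2.  -2. ]
73 [ 580.38992968 -181.15633652  104.57208834] [ 635.21197583 -131.34096958  115.92603947] [ 587.49801624 -140.17661471  109.66944545]
eye 31 [ 653.67809143 -140.53445003  120.68750639] [ 637.56458114 -155.42672255  112.03241695] [ 657.5965856  -120.04484192  122.85083343]
```

View pics/top8.png

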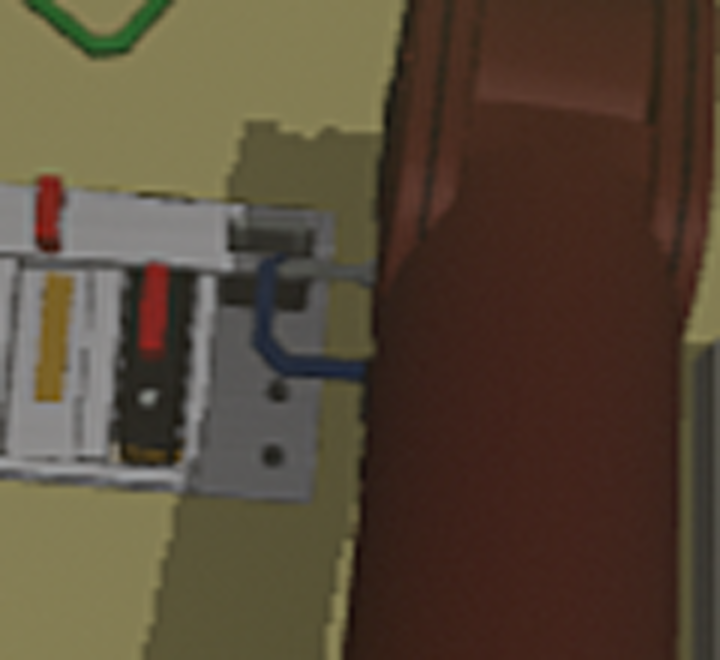

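Same picture on the right: the nose bar (px (268,300) in the crop) is between the legs of the eye at (275,235), with the gate facing it. I press.

>>> step_arm --steps '[0,0,0,0,1.5,0,255,0,0,0,0,1.5,6,255,0,0,0,0,1.5,12,255,0,0,0,0,1.5,19,255,0,0,0,0,1.5,26,255,0,0,0,0,1.5,33,255,0,0,0,0,1.5,40,255,0,0,0,0,1.5,46,255,0,0,0,0,1.5,50.5,255,0,0,0,0,1.5,50.5,255]'

```text
time: 36.68
tool_pos: [0.655, -0.2203, 0.0962]
ee_rot: [[-0.085, 0.002, 0.996], [-0.996, 0.0, -0.085], [-0.001, -1.0, 0.002]]
force: [1.0, 1.7, -1.0]
finger_gap: 0.0577
```

>>> step_arm --steps '[0,0,0,0,0,0.5,255,0,0,0,0,0,0.5,255,0,0,0,0,0,0.5,255]'

```text
time: 36.93
tool_pos: [0.6539, -0.2203, 0.0962]
ee_rot: [[-0.085, 0.0, 0.996], [-0.996, 0.0, -0.085], [-0.0, -1.0, 0.0]]
force: [-0.1, -0.9, -1.7]
finger_gap: 0.0576
```

```bash
python3 -c "
from h import *
plan(653.8,-221.1,97.3,-4.9)
c=cap('top'); save('top9.png',c['pixels'][120:190,230:310],8)
"
```

```text
at [ 653.9 -220.3   96.2] yaw -4.9 gap 57.6 F [-0.1 -0.9 -1.7] t 36.93 q7 2.0 | turn [-0.     0.001 -0.   ] shift [ 0.8 -1.1 -0. ]
```

View pics/top9.png

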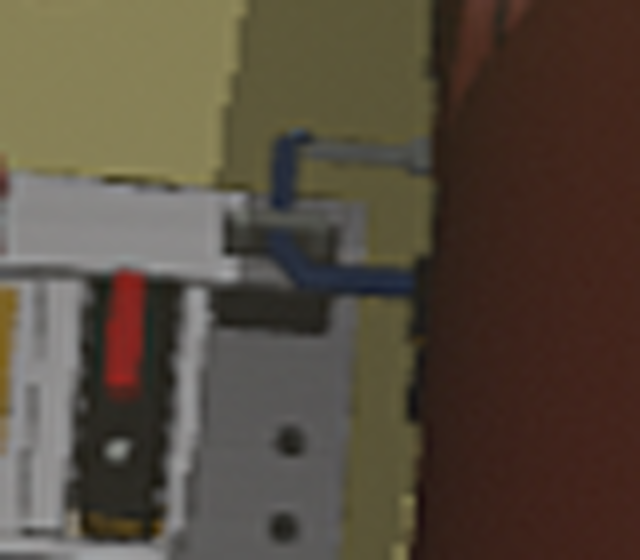

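The gate is straight again at (300–420,150) and the leg is inside. I'll tilt and release, mirrored from the left side.

>>> step_arm --steps '[0,0,0.05,-0.3,3,0,255,0,0,0.1,-0.6,6.5,0,255,0,0,0.15,-1,10,0,255,0,0,0.2,-1.3,13,0,255,0,0,0.2,-1.3,13,0,255,0,0,0.2,-1.3,13,0,255]'

```text
time: 37.48
tool_pos: [0.6533, -0.2205, 0.0826]
ee_rot: [[-0.086, 0.016, 0.996], [-0.977, 0.197, -0.087], [-0.198, -0.98, -0.001]]
force: [-0.6, 0.1, -1.2]
finger_gap: 0.0577
```

>>> step_arm --steps '[0,0,0,0,0,0,40,0,0,0,0,0,0,40,0,0,0,0,0,0,0,0,0,0,0,0,0,0,0,0,0,0,0,0,0,0,0,0,0,0,0,0]'

```text
time: 37.98
tool_pos: [0.6541, -0.2189, 0.0833]
ee_rot: [[-0.083, 0.017, 0.996], [-0.977, 0.198, -0.085], [-0.198, -0.98, 0.0]]
force: [-0.1, -0.3, -0.2]
finger_gap: 0.0844
```

>>> step_arm --steps '[0,0,0,0,-20,0,0,0,0,0,0,-50,0,0,0,0,0,0,-90,0,0,0,0,-0.1,0,-130,0,0,0,0,-0.2,0,-170,0,0,0,0,-0.2,0,-170,0,0]'

```text
time: 38.48
tool_pos: [0.6554, -0.2502, 0.2607]
ee_rot: [[-0.081, 0.014, 0.997], [-0.997, -0.008, -0.081], [0.007, -1.0, 0.014]]
force: [1.5, 2.5, 2.3]
finger_gap: 0.0873
```

```bash
python3 -c "
from h import *
c=cap('scene'); a=c['pixels'][160:270,170:330]
t=cap('top'); W=cloud(t);M=masks(t)
for o in rects(M['red'],W,.095,.13): print('red',o)
x,y,z=W[...,0],W[...,1],W[...,2]
m=M['red']&(z>.1)&(y<-.35)&(y>-.5);P=W[m]*1000;print('switch',len(P),cv2.minAreaRect(P[:,:2].astype(np.float32)),np.percentile(P[:,2],[5,50,95]))
b=t['pixels'][175:235,320:400]
A=cv2.resize(a,(720,495)); B=cv2.resize(b,(80*5,60*5),interpolation=cv2.INTER_CUBIC)
save('sc5.png',A); save('sw.png',B)
plan(475,-419,200,-94.9)
"
```

```text
red (662.2, -27.7, 30.6, 9.8, -3.7, [109.1, 123.9, 127.2], np.int32(42), [228.0, 145.0])
red (624.2, 31.2, 40.5, 12.3, -5.1, [110.7, 113.9, 117.7], np.int32(60), [208.0, 158.0])
red (613.9, -80.0, 41.7, 9.0, -0.5, [110.8, 114.6, 118.6], np.int32(56), [245.0, 161.0])
red (474.5, -421.3, 44.8, 14.9, -5.3, [105.8, 110.5, 113.4], np.int32(72), [363.0, 207.0])
switch 72 ((474.4995422363281, -421.3245544433594), (14.855499267578125, 44.8142204284668), 84.68073272705078) [105.0591737  110.45492902 113.44042671]
at [ 652.5 -251.2  252.6] yaw -4.7 gap 86.9 F [ 0.  -0.3 -1.2] t 38.58 q7 7.0 | turn [-0.003 -1.568  0.004] shift [ 181.8   52.  -163.4]
```

View pics/sc5.png

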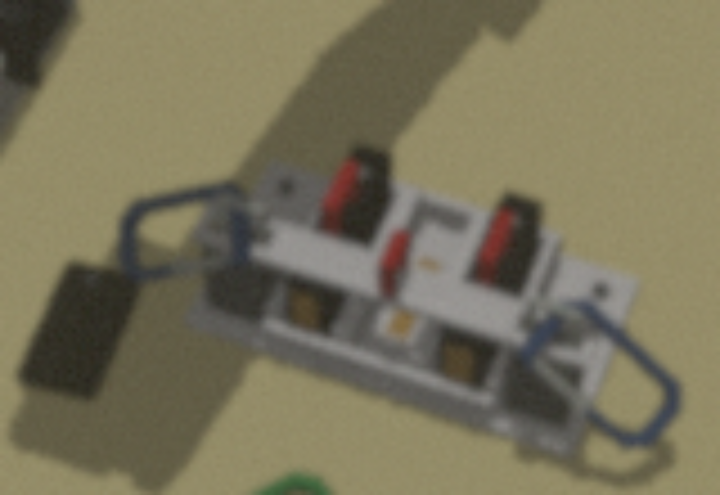

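Both hooks hang on their eyes with gates shut, the modules and bar are in place (bar rod at (662,-28), top 126 mm), and the mouse is untouched. Now the switch: its grip bar is along -5° with its centre near (475,-421). The picture limit is reached, so from here I work with numbers only.

>>> step_arm --steps '[0,-1.2,0,182,0,-163,100,0,-1.2,0,182,0,-163,100,0,-1.2,0,182,0,-163,100,0,-1.2,0,182,0,-163,100,0,-1.2,0,182,0,-163,100,0,-1.2,0,182,0,-163,100,0,-1.2,0,182,0,-163,100,0,-1.2,0,182,0,-163,100,0,-1.2,0,182,0,-163,100,0,-1.2,0,182,0,-163,100]'

```text
time: 39.42
tool_pos: [0.4718, -0.4207, 0.2476]
ee_rot: [[0.9, -0.002, 0.436], [-0.436, 0.003, 0.9], [-0.003, -1.0, 0.002]]
force: [-0.5, 0.4, 0.0]
finger_gap: 0.053
```

>>> step_arm --steps '[0,-0.37,0,0,40,0,100,0,-0.37,0,0,80,0,100,0,-0.37,0,0,100,0,100,0,-0.37,0,0,100,0,100,0,-0.37,0,0,100,0,100,0,-0.37,0,0,100,0,100,0,-0.37,0,0,100,0,100]'

```text
time: 40.0
tool_pos: [0.474, -0.421, 0.1516]
ee_rot: [[0.996, 0.002, 0.089], [-0.089, -0.002, 0.996], [0.002, -1.0, -0.001]]
force: [-0.8, 0.3, -0.4]
finger_gap: 0.0529
```

```bash
python3 -c "
from h import *
plan(475,-420.8,88,85)
"
```

```text
at [ 474.  -421.   151.6] yaw 84.9 gap 52.9 F [-0.8  0.3 -0.4] t 40.0 q7 114.0 | turn [ 0.001 -0.002  0.002] shift [ 0.8 63.6  0.4]
```

>>> step_arm --steps '[0,0,0,0.8,25,0,100,0,0,0,0.8,50,0,100,0,0,0,0.8,61,0,100,0,0,0,0.8,63,0,100,0,0,0,0.8,63,0,100,0,0,0,0.8,63,0,100]'

```text
time: 40.5
tool_pos: [0.4748, -0.4209, 0.0884]
ee_rot: [[0.996, 0.002, 0.086], [-0.086, -0.001, 0.996], [0.002, -1.0, -0.001]]
force: [0.1, -0.4, -0.3]
finger_gap: 0.0531
```

>>> step_arm --steps '[0,0,0,0,0,0,255,0,0,0,0,0,0,255,0,0,0,0,0,0,255,0,0,0,0,0,0,255,0,0,0,0,0,0,255,0,0,0,0,0,0,255,0,0,0,0,0,0,255,0,0,0,0,0,0,255,0,0,0,0,0,0,255]' --squeeze 12

```text
time: 41.25
tool_pos: [0.4739, -0.4196, 0.0867]
ee_rot: [[0.996, -0.001, 0.085], [-0.085, 0.001, 0.996], [-0.001, -1.0, 0.001]]
force: [-1.4, 3.7, 3.4]
finger_gap: 0.014
```

```bash
python3 -c "
from h import *
plan(475,-420.8,88,-5)
print(r.sense()['torque'])
"
```

```text
at [ 473.9 -419.6   86.7] yaw 85.1 gap 14.0 F [-1.4  3.7  3.4] t 41.25 q7 112.0 | turn [-1.000e-03 -1.569e+00  0.000e+00] shift [ 1.2 -1.3 -1.1]
[ 1.03657961  0.28881461 -0.02585122]
```

>>> step_arm --steps '[0,0.11,0,0,0,1,255,0,0.22,0,0,0,1.2,255,0,0.33,0,0,0,1.2,255,0,0.44,0,0,0,1.2,255,0,0.55,0,0,0,1.2,255,0,0.66,0,0,0,1.2,255,0,0.77,0,0,0,1.2,255,0,0.88,0,0,0,1.2,255,0,0.99,0,0,0,1.2,255,0,1.1,0,0,0,1.2,255]'

```text
time: 42.08
tool_pos: [0.4747, -0.4185, 0.0867]
ee_rot: [[0.371, 0.001, 0.929], [-0.929, 0.001, 0.371], [-0.0, -1.0, 0.001]]
force: [1.4, 3.3, 1.9]
finger_gap: 0.0139
```

>>> step_arm --steps '[0,0.1,0,0,0,0,255,0,0.2,0,0,0,0,255,0,0.3,0,0,0,0,255,0,0.38,0,0,0,0,255,0,0.44,0,0,0,0,255,0,0.44,0,0,0,0,255,0,0.44,0,0,0,0,255]'

```text
time: 42.67
tool_pos: [0.4752, -0.4185, 0.0867]
ee_rot: [[-0.052, 0.001, 0.999], [-0.999, 0.0, -0.052], [-0.0, -1.0, 0.001]]
force: [3.9, 3.1, -1.1]
finger_gap: 0.014
```

```bash
python3 -c "
from h import *
plan(475,-420.8,88,-5)
print(r.sense()['torque'])
"
```

```text
at [ 475.2 -418.5   86.7] yaw -3.0 gap 14.0 F [ 3.9  3.1 -1.1] t 42.67 q7 30.0 | turn [-0.001  0.035 -0.   ] shift [ 2.3 -1.3 -0.1]
[ 0.71870713 -1.12583982  0.18287681]
```

>>> step_arm --steps '[0,0,0,0,0,0,100,0,0,0,0,0,0,100,0,0,0,0,0,0,100,0,0,0,0,0,0,100,0,0,0,0,-10,0,100,0,0,0,0,-50,0,100,0,0,0,0,-90,0,100,0,0,0,0,-130,0,100,0,0,0,0,-130,0,100]'

```text
time: 43.42
tool_pos: [0.4768, -0.4215, 0.2268]
ee_rot: [[-0.055, 0.01, 0.998], [-0.998, -0.008, -0.055], [0.008, -1.0, 0.01]]
force: [0.8, -0.7, 2.1]
finger_gap: 0.0519
```

>>> step_arm --steps '[0,0,0,150,0,-150,100,0,0,0,150,0,-150,100,0,0,0,150,0,-150,100,0,0,0,150,0,-150,100,0,0,0,150,0,-150,100,0,0,0,150,0,-150,100,0,0,0,150,0,-150,100,0,0,0,150,0,-150,100,0,0,0,150,0,-150,100]'

```text
time: 44.17
tool_pos: [0.3174, -0.5598, 0.217]
ee_rot: [[-0.053, 0.001, 0.999], [-0.999, 0.0, -0.053], [-0.0, -1.0, 0.001]]
force: [-0.1, 0.0, -1.3]
finger_gap: 0.0532
```

```bash
cat > chk.py <<'E'
from h import *
plan(475,-420.8,200,-5)
for n in('top','scene'):
    c=cap(n); W=cloud(c);M=masks(c);x,y,z=W[...,0],W[...,1],W[...,2]; print(n)
    for o in rects(M['red'],W,.095,.13): print(' red',o)
    for s,nm,leg in((1,'L',(674,97.9,103)),(-1,'R',(652.6,-152.8,103))):
        m=M['blue']&(z>.02)&(z<.14)&(x>.57)&(x<.78)&(s*(y+.027)>.05)&(abs(y)<.28)
        P=W[m]*1000; (cx,cy),wh,t=cv2.minAreaRect(P[:,:2].astype(np.float32)); print(' hook',nm,len(P),(round(cx),round(cy)),np.round(wh),round(t),P.min(0).round(),P.max(0).round())
        g=(abs(W*1000-np.array(leg))<[50,60,60]).all(-1)&M['white']
        ou=np.argwhere(m); lp=proj(c,np.array(leg)/1000); print('   leg px',np.round(lp,1),'hook px u',ou[:,1].min(),ou[:,1].max(),'v',ou[:,0].min(),ou[:,0].max())
    c0=dict(np.load(f'/tmp/{n}0.npz'));W0=cloud(c0);M0=masks(c0)
    for nm,k,b in(('estop','orange',(.6,.78,.27,.42,.02,.1)),('mouse','black',(.6,.8,-.30,-.17,.01,.05)),('driver','blue',(.3,.42,.15,.36,.005,.05))):
        f=lambda W,M:np.nanmedian(W[M[k]&(W[...,0]>b[0])&(W[...,0]<b[1])&(W[...,1]>b[2])&(W[...,1]<b[3])&(W[...,2]>b[4])&(W[...,2]<b[5])]*1000,0)
        print(' ',nm,f(W0,M0).round(),f(W,M).round())
E
python3 chk.py
```

```text
at [ 317.4 -559.8  217. ] yaw -3.0 gap 53.2 F [-0.1  0.  -1.3] t 44.17 q7 51.0 | turn [-0.001  0.034 -0.   ] shift [-147.1   17.1  149.9]
top
 red (662.1, -27.5, 30.3, 9.2, 0.7, [121.7, 124.8, 128.4], np.int32(36), [228.0, 145.0])
 red (624.1, 31.7, 42.4, 12.0, -4.7, [110.9, 114.4, 117.3], np.int32(60), [208.0, 158.0])
 red (613.8, -79.9, 41.8, 9.1, -0.6, [111.2, 113.4, 117.5], np.int32(56), [246.0, 161.0])
 red (475.8, -419.8, 45.0, 12.2, 89.0, [107.7, 110.5, 114.7], np.int32(71), [363.0, 207.0])
 hook L 159 (681, 123) [100.  50.] 79 [655.  70.  35.] [710. 173. 118.]
   leg px [186.1 142.4] hook px u 165 196 v 135 149
 hook R 187 (657, -178) [104.  51.] 88 [ 632. -229.   36.] [ 685. -127.  119.]
   leg px [269.9 148.7] hook px u 261 294 v 139 158
  estop [679. 327.  52.] [680. 327.  52.]
  mouse [ 709. -238.   27.] [ 711. -240.   27.]
  driver [349. 257.  21.] [349. 257.  22.]
scene
 red (480.7, -419.8, 40.6, 18.2, 67.8, [98.5, 109.0, 115.4], np.int32(47), [160.0, 148.0])
 red (615.9, -74.2, 47.6, 7.8, -0.5, [110.2, 114.7, 118.7], np.int32(41), [246.0, 202.0])
 red (625.9, 36.4, 44.0, 9.5, -3.1, [112.3, 114.4, 119.2], np.int32(41), [280.0, 213.0])
 red (665.0, -23.0, 22.2, 8.8, 15.4, [122.7, 124.7, 128.3], np.int32(20), [258.0, 216.0])
 hook L 6 (691, 120) [17. 87.] 0 [683.  77.  44.] [700. 164. 107.]
   leg px [296.1 232.6] hook px u 287 314 v 233 256
 hook R 5 (659, -172) [95. 15.] 77 [ 655. -220.   57.] [ 676. -127.  112.]
   leg px [217.7 206.7] hook px u 198 223 v 209 214
  estop [708. 340.  53.] [709. 340.  53.]
  mouse [ 727. -229.   27.] [ 727. -229.   28.]
  driver [356. 262.  23.] [355. 262.  23.]
```

```bash
cat > pl.py <<'E'
from h import *
c=cap('top'); W=cloud(c);M=masks(c);x,y,z=W[...,0],W[...,1],W[...,2]
for s,nm,leg,inn in((1,'L',(674,97.9,104),(671.5,68,104)),(-1,'R',(652.6,-152.8,104),(655.1,-122.9,104))):
    m=M['blue']&(z>.02)&(z<.14)&(x>.57)&(x<.78)&(s*(y+.027)>.05)&(abs(y)<.28)
    P=W[m]*1000
    for _ in range(6):
        A=np.c_[P[:,:2],np.ones(len(P))]; k=np.linalg.lstsq(A,P[:,2],rcond=None)[0]; e=P[:,2]-A@k; P=P[abs(e)<max(5,2*e.std())]
    n=np.array([-k[0],-k[1],1]); n/=np.linalg.norm(n)
    d0=P.mean(0)-7*n+np.array([0,0,1.3]); ey=np.array([.0854,.9963,0])*s
    ax=-(ey-n*(ey@n)); ax/=np.linalg.norm(ax)   # to nose
    Q=(P-d0); u=Q@ax; f=np.cross(n,ax)
    # in-plane rect for yaw
    uv=np.c_[u,Q@f].astype(np.float32); (cu,cv_),wh,t=cv2.minAreaRect(uv)
    mid=d0+cu*ax+cv_*f; th=np.radians(t if wh[0]>wh[1] else t-90); th=(th+np.pi/2)%np.pi-np.pi/2
    X=np.cos(th)*ax+np.sin(th)*f; mid=mid+3*X; Y=np.cross(n,X); R=np.c_[X,Y,n]
    print(nm,'n',len(P),'resid',e.std().round(1),'tilt',np.degrees(np.arccos(n[2])).round(1),'size',np.round(wh,1),'yaw',np.degrees(th).round(1),'leg in hook',(R.T@(np.array(leg)-mid)).round(1),'inner',(R.T@(np.array(inn)-mid)).round(1))
    # gate pixels: greyish points near gate line
    rel=(W*1000-mid)@R; g=(abs(rel[...,2])<16)&(rel[...,0]>0)&(rel[...,0]<42)&(abs(rel[...,1]-s*25)<7)&~M['blue']
    gg=(abs(rel[...,2])<12)&(rel[...,0]>-2)&(rel[...,0]<43)&(abs(rel[...,1])<32)&M['white']
    print('  on gate line',g.sum(), np.round(np.percentile(rel[g][:,0],[5,50,95]),0) if g.sum() else '', c['pixels'][g].mean(0).round() if g.sum() else '')
E
python3 pl.py
```

```text
L n 150 resid 4.0 tilt 46.3 size [ 54.8 112.6] yaw -25.6 leg in hook [33.4 -5.1  8.2] inner [57.4  6.5 -5.6]
  on gate line 24 [ 3. 19. 37.] [77. 77. 69.]
R n 175 resid 4.5 tilt 44.9 size [110.3  57.7] yaw 22.4 leg in hook [32.2  7.2  7.8] inner [57.2 -3.  -5.2]
  on gate line 30 [ 1. 20. 38.] [86. 86. 76.]
```

```bash
python3 -c "
from h import *
print(r.sign_off())"
```

```text
the job is handed in; nothing more can be done
None
```

I finished the job and handed it in at about 44 s robot time, out of the 210 s limit. The hand-in reports no verdict.

- **Modules:** only two were on the bench. They stand in the two outer bays, with their bow tops at about 115 mm above the bench against an expected 116 mm.
- **Bar:** it lies flat over both eyes. Its bow is within about 1–2 mm of the target position.
- **Hooks:** hook a is on the left eye and hook b on the right. In each, the outer leg measures inside (about x 33, |y| 5–7, z 8 mm in the hook's frame), the inner leg is outside, and the gate lies straight on its shut line. They hang tilted at about 45°, which is steeper than I expected but within the limits. The fits scatter by about 4 mm.
- **Switch:** I turned it clockwise only after both hooks were on. The gripper turned 88° and the camera showed about 86° (roughly 1.5 rad against the required 1.3).
- **Bystanders:** e-stop, mouse and screwdriver measure within about 3 mm of where they started. The green hooks were never approached.

The picture limit was reached just before the switch step, so the switch and all the final checks rest on measurements alone. The two cameras disagree by about 2–5 mm, so I used the top camera throughout. The second module pressed down at about 21 N, with 14 N sideways, before I released it; it measured seated and upright afterwards.

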